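# Close up the return pump and hold the driver ready over its screw

### The job

The aquarium pump has been cleaned: pick up its front cover and lower it, without letting it drop, over the two locating pins on the open pump until it lies flush all round, and let go of it. Then draw the long screwdriver out of the sloping tool stand, turn it upright with its tip down, and finish while still holding it like that, steady, its tip about a centimetre above either one of the cover's two screws and touching nothing. Leave everything else on the table where it is.

Things in the scene. Friction and masses are not known exactly. Their poses are not given: they have to be found in the camera images.
- pump: Black aquarium pump, fixed, standing on its motor end. On top its open round volute, 96 mm across, white impeller inside; flat rim 95 mm above the table. Four 26 mm lugs flush with the rim, 58 mm from the axis: pins on those at own +-x, threaded holes in those at +-y. Outlet pipe with 36 mm union nut along +y, 75 mm out, at x = +30, height 74 mm. Origin: on the table under the axis.
- pump_seat (a point): Middle of the volute's rim, 95 mm above the table, on the pump's axis: the middle of the cover's underside belongs here. Axes as the pump's.
- pump_pin0 (a point): Top of the steel locating pin at the pump's +x (58 mm from the axis). The pins are 8 mm in diameter, stand 15 mm above the rim, and taper over their upper 5 mm.
- pump_pin1 (a point): Top of the other locating pin, at the pump's -x.
- cover: Grey pump cover, loose, flat on the table right side up, 75 to 210 g. Disc 96 mm across, 8 mm thick, four 26 mm ears 58 mm from the middle: those on own +-x have 10 mm through holes (for the pins), those on +-y each carry a screw. Round inlet spigot in the middle, 36 mm across, top 48 mm above the underside. Fits either way round (turned 180 degrees). Origin: middle of underside, z up.
- cover_spigot (a point): On the spigot's axis, 36 mm above the cover's underside: a good height to grip it.
- cover_screw0 (a point): Middle of the top of the screw head (12 mm across, 5 mm proud of the cover, cross recess) in the cover's ear at +y; 13 mm above the underside. Axes as the cover's.
- cover_screw1 (a point): The same on the screw head in the cover's ear at -y.
- tool_stand: White sloping tool stand, fixed, 120 x 202 mm, about 92 mm high: a block between two cheeks with three bores of 8.5 mm, 55 mm deep (right through), 60 mm apart along its y. The bores lean 40 degrees from upright, upper ends towards the stand's -x (towards the robot); draw a tool out straight along its bore. The block's sloping top is square to the bores. Origin: middle of the underside, z up.
- stand_mouth (a point): Mouth of the middle bore, on the block's upper face, 74 mm above the table. Axes as the stand's (not leaning).
- driver: Long screwdriver, loose, 63 to 126 g, in any of the three bores, black handle up: the one standing 95 mm out of the block. 7 mm steel shaft, 80 mm long, then the 95 mm handle, whose end rests on the block. Grip its 28 mm round part, 115 to 161 mm from the tip; above and below it is slimmer (20 to 24 mm). Origin: the tip's point; z from tip to handle, leaning 40 to 42 degrees in the stand.
- driver_handle (a point): Middle of the handle's 28 mm round part, 138 mm from the tip.
- short_driver: Bystander: short driver in another bore of the stand, black handle 24 mm across, reaching 42 mm out of the block. Origin 15 mm beyond its lower tip.
- pick: Bystander: thin tool with a bare metal handle of 11 mm, reaching 40 mm out of the block, in the remaining bore. Origin 15 mm beyond its lower tip.
- reagent_bottle: Bystander: black bottle with a green cap, 36 mm across, 85 mm high, behind the work. Origin under its middle.
- dropper_bottle: Bystander: black bottle with a blue cap, 30 mm across, 65 mm high, behind the work. Origin under its middle.
- vial: Bystander: small glass vial with a white cap, 24 mm across, 40 mm high, between the robot and the work. Origin under its middle.
- seal_ring: Bystander: black rubber ring, 44 mm across, 6 mm high, lying between the robot and the work. Origin under its middle.
- toothbrush: Bystander: clear toothbrush with blue bristles, about 140 mm long, 17 mm high, lying behind the work. Origin under its middle.
Things that resemble listed ones, but are neither listed nor needed, are in the scene too. What is shaped like the pump but pink is not meant.

How it is judged (in metres and radians):
On the way, in this order (a step that is already met when the one before it is completed fails the run):
1. the cover lies flush on the pump over both pins and is let go (horizontal distance between cover and pump_seat below 0.004 m and z of cover in the frame of pump_seat between -0.003 and 0.002 m and angle between cover's own z axis and vertical below 0.03 rad and angle between the x axis of cover and the x axis of pump, either way round below 0.06 rad and contact force between the fingers and cover below 0.1 N), for 0.2 s.
2. the long screwdriver is drawn clear of the stand by the gripper (contact force between the fingers and driver above 1 N and contact force between driver and tool_stand below 0.1 N and z of driver in the frame of stand_mouth above 0 m), for 0.1 s.
At the end, for the whole second after the job is handed in: Cover flush on the pump and let go: within 4 mm of its axis, 2 mm of the rim, 0.03 rad of level, holes over pins. Fingers hold the long screwdriver still, within 0.14 rad of upright, tip 2 to 25 mm above a screw head and within 8 mm of its axis sideways, clear of cover, pump and stand (all of step 1 and contact force between the fingers and driver above 1 N and angle between driver's own z axis and vertical below 0.14 rad and ((horizontal distance between driver and cover_screw0 below 0.008 m and z of driver in the frame of cover_screw0 between 0.002 and 0.025 m) or (horizontal distance between driver and cover_screw1 below 0.008 m and z of driver in the frame of cover_screw1 between 0.002 and 0.025 m)) and contact force between driver and cover below 0.1 N and contact force between driver and pump below 0.1 N and contact force between driver and tool_stand below 0.1 N and linear speed of driver below 0.03 m/s); the arm keeps its last pose, push and grip.
It fails at once if the cover is dropped: out of the fingers it falls faster than 0.4 m/s (a fall of about 8 mm) (contact force between the fingers and cover below 0.05 N and linear speed of cover above 0.4 m/s).
It fails at once if one of the bystanders (other tools, bottles, vial, ring, toothbrush) is moved by more than 30 mm (distance of any of short_driver, pick, reagent_bottle, dropper_bottle, vial, seal_ring, toothbrush from where it was at the start of the episode above 0.03 m).
It also fails if it takes over 56 s, if anything falls off the work surface, if the arm or the gripper's body presses on something with over 40 N, if the wrist force passes 120 N, or if a joint passes its speed limit or range.

### The arm

A 6-joint arm with a two-finger parallel gripper is mounted at the origin on the work surface. World frame = base frame: x ahead of the robot, y to its left, z up, the work surface at z = 0. Lengths are in mm, angles in rad, forces in N, time in s.
With the tool pointing down it reaches from about 300 to 950 mm from the base axis. Payload 3.1 kg.
Tool frame: the origin (TCP) lies at the centre of the arm's flange, where the gripper is bolted on; the fingertips stand 173 mm ahead of it and the grasp point (between the pads) lies robot.grasp_offset ahead of it (robot.grasp_offset is the distance from the TCP to the grasp point, in mm); z points along the fingers, y is the direction in which the jaws open and shut (so a half turn about z gives the same grasp; the last joint's range is limited). The gripper opens to 85 mm and grips with 20 to 120 N. Pads are 22 mm wide; open, the fingers measure 114 mm over their backs; the gripper's body (76 mm by 85 mm) begins 54 mm behind the grasp point. The pads swing forward as they close: fully open they stand 13 mm farther back than shut.
Start: joints at [-1.402, 0.308, 1.634, -0, 1.2, -0.07], TCP at [147.808, -607.278, 404.672] pointing down, gripper open.
Joint ranges: [-3.06, 3.06], [-0.79, 1.96], [0.05, 2.63], [-1.19, 4.34], [0.05, 2.64], [-2.94, 2.94]. Speed limits (rad/s): [2.79, 2.79, 3.14, 3.14, 3.14, 3.14].

### API

Orientations are given as a rotation vector (axis times angle).
In Python, from cell import robot, vision gives the robot as it stands.
- The arm moves only by the tool drive_tool, never from a script. Its argument "moves" is a list of rows, each an object of numbers: "tx", "ty", "tz": the shift along the tool's x, y, z in mm; "roll": the turn about the tool's z in degrees. In form: [{"tx": .., "ty": .., "tz": .., "roll": ..}, ...]. A call has 1 to 10 rows; each row shifts and turns the pose as measured when the row begins, along the tool's axes as they then stand; what a row does not reach is not made up. A row lasts 1/8 s, in which the tool goes at most 62.5 mm and 10.7 degrees, less where a joint would pass 70% of its speed; a pose out of reach is approached as far as the arm can. A call is refused whole if a number of a shift passes 62.5 or a number of a turn 10.7, either way. A call with a gripper value outside its range is refused whole. "gripper" is the closure, from 0 (fully open) to 1 (shut), set as the call begins (left out, the last holds). The fingers move at their own pace and stop on an object; "grip_force" is the grip in N (left out, the last holds). Time passes only in rows, so rows that do not move let the fingers close. It gives the time, the measured TCP pose, the force and the opening at its end, in the units of the state.
- robot.read_state(): the state, without advancing time (a new reading comes with each control period).
- vision.grab_frame(name): name is "scene" or "top" or "wrist"; returns a dict with "image" (420x560x3 uint8, red, green, blue), "camera_matrix" (3x3 intrinsics, pixels), "k1" (the pictures are not rectified: a ray, as slopes to the right and down, at radius r is drawn at 1 + k1 r^2 times it, then the intrinsics apply), "R" (3x3) and "t" (3): a world point X has camera coordinates R X + t; the wrist camera has in their place "mount" (4x4, takes a point from camera to tool coordinates, whose origin is the TCP and whose axes are the flange's). Camera axes: x right, y down, z forward; pixel columns grow to the right and rows downward; lengths in mm; the calibration is good to about 2 mm. A picture is of the moment at which its call begins: read the wrist's pose just before it. There is no depth.
- robot.job_done(): hands the job in, once; it reports no verdict.
The state is a dict: "t": time; "qpos": joint angles; "qd": joint speeds; "joint_efforts": joint torques, N m; "position": TCP position; "orientation": TCP orientation; "contact_force": force on the tool from outside, world axes, zero at the start; "ft_torque": the same for the moment, N m; "gripper_width": finger opening in mm.
Only numpy, scipy, OpenCV 4.12 (cv2) and the standard library are available. Lean on these libraries where they do the work, as an engineer would, in place of code of your own. Each camera call takes 0.05 s, during which the arm holds its last target. There are 200 camera calls.

## Working session

There is one attempt and no reset: what is moved stays moved. The work goes in short steps, Python scripts to look and compute and a tool call to move; the robot and the scene stay as the last step left them, time stands still between calls to the robot, and variables do not carry over. Pictures are saved under pics/ and viewed, about 8 in all and at most 12, crops included, and the job is handed in when it is done.

Besides the shell and the picture viewer there is one more tool, called after "Call:" in YAML: its name, and indented under it one key for each argument. drive_tool: Moves the arm, as the interface text tells. Its arguments: {"type":"object","properties":{"moves":{"type":"array","items":{"type":"object","properties":{"tx":{"type":"number"},"ty":{"type":"number"},"tz":{"type":"number"},"roll":{"type":"number"}}}},"gripper":{"type":"number"},"grip_force":{"type":"number"}},"required":["moves"]}

```bash
mkdir -p pics; ls
cat > h.py <<'E'
import numpy as np, cv2, json
from scipy.spatial.transform import Rotation as Ro
from cell import robot, vision
def grab(name, fn=None):
    s=robot.read_state(); f=vision.grab_frame(name); im=f["image"]
    if name=="wrist":
        T=np.eye(4); T[:3,:3]=Ro.from_rotvec(s["orientation"]).as_matrix(); T[:3,3]=s["position"]
        W=T@np.array(f["mount"]); f["R"]=W[:3,:3].T; f["t"]=-W[:3,:3].T@W[:3,3]
    f={k:(np.array(f[k]).tolist()) for k in("camera_matrix","k1","R","t")}
    tag=fn or name
    json.dump(f,open(f"pics/{tag}.json","w")); cv2.imwrite(f"pics/{tag}.png",im[:,:,::-1]); return f,im
def load(tag): return json.load(open(f"pics/{tag}.json")), cv2.imread(f"pics/{tag}.png")
def ray(f,u,v):
    K=np.array(f["camera_matrix"]); d=np.array([(u-K[0,2])/K[0,0],(v-K[1,2])/K[1,1]]); s=d.copy()
    for _ in range(30): s=d/(1+f["k1"]*(s@s))
    R=np.array(f["R"]); return -R.T@np.array(f["t"]), R.T@np.array([s[0],s[1],1])
def at_z(f,u,v,z):
    c,d=ray(f,u,v); return c+d*(z-c[2])/d[2]
def proj(f,X):
    c=np.array(f["R"])@np.array(X,float)+np.array(f["t"]); s=c[:2]/c[2]; s=s*(1+f["k1"]*(s@s)); K=np.array(f["camera_matrix"])
    return np.array([K[0,0]*s[0]+K[0,2],K[1,1]*s[1]+K[1,2]])
def tri(obs):
    A=np.zeros((3,3));b=np.zeros(3)
    for f,u,v in obs:
        c,d=ray(f,u,v); d/=np.linalg.norm(d); P=np.eye(3)-np.outer(d,d); A+=P;b+=P@c
    return np.linalg.solve(A,b)
def crop(tag,x0,y0,w,h,k,out): 
    im=load(tag)[1][y0:y0+h,x0:x0+w]; cv2.imwrite(f"pics/{out}.png",cv2.resize(im,None,fx=k,fy=k,interpolation=cv2.INTER_CUBIC))
E
python3 - <<'E'
from h import *
a,ia=grab("scene"); b,ib=grab("top")
print(a,b,robot.grasp_offset)
cv2.imwrite("pics/top_v.png",cv2.resize(ib[:,:,::-1],(800,600)))
cv2.imwrite("pics/scene_v.png",cv2.resize(ia[:,:,::-1],(800,600)))
E
```

```text
pics
{'camera_matrix': [[531.5157889653453, 0.0, 282.0157985850895], [0.0, 531.5157889653453, 210.2101443449922], [0.0, 0.0, 1.0]], 'k1': -0.0982383281560492, 'R': [[-0.825972281786921, 0.5633389112295835, 0.02047097492486308], [0.3651928442908328, 0.5624064648323769, -0.7418444276218022], [-0.42942284079736415, -0.6052670810554756, -0.6702594903409469]], 't': [458.9120406865745, -121.3652819653693, 1493.9654936648717]} {'camera_matrix': [[447.42827492938534, 0.0, 277.2226742656467], [0.0, 447.42827492938534, 210.13122610269687], [0.0, 0.0, 1.0]], 'k1': -0.004872182378286821, 'R': [[-0.019999164872977277, -0.9997918578044604, -0.004034163146017618], [-0.9910244988917697, 0.02035689837621542, -0.13212130518889587], [0.1321759282195529, 0.001355638744524086, -0.9912253458436652]], 't': [6.868848503243696, 554.4764609892773, 1219.8890305664052]} 154.70000000000002
```

View pics/top_v.png

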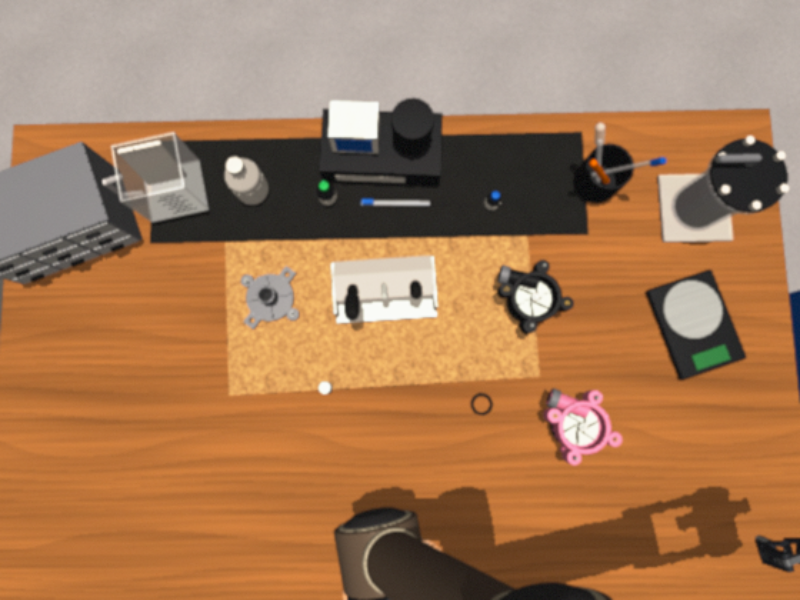

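View pics/scene_v.png

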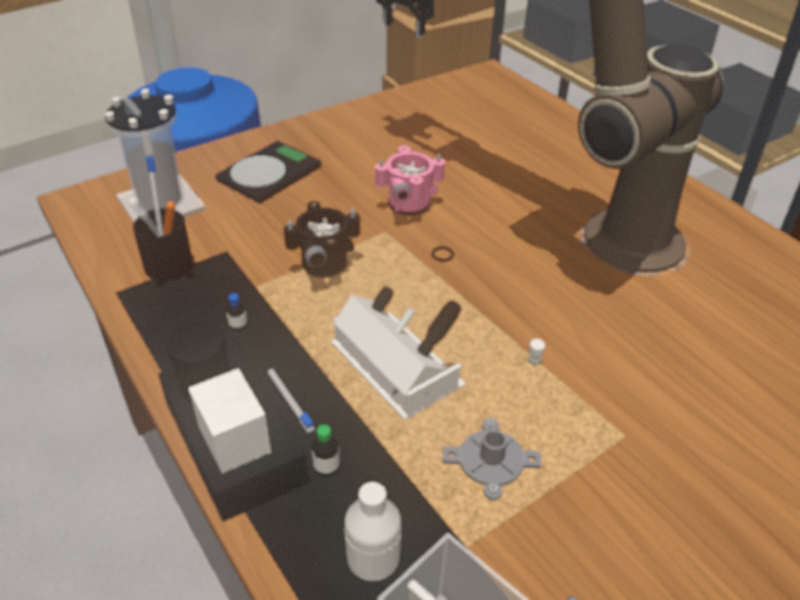

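Top view (800 px wide): the grey cover is at (268,297). The black open pump is at (533,297), and the pink lookalike is at (582,428), so not meant. The stand is at (385,290), with the long black handle in the left bore (352,300), the pick in the middle (385,290) and the short driver on the right (416,290). The pens in the pot at (605,170) are distractors. I'll check cover, pump and driver in one close crop.

Run:
```python
from h import *
T=load("top")[1]
r=lambda x,y,w,h,k:cv2.resize(T[y:y+h,x:x+w],(w*k,h*k),interpolation=cv2.INTER_CUBIC)
a=r(160,180,60,60,6); b=r(340,174,66,66,6)[:360,:396]; c=r(225,170,90,60,6)[:240]
o=np.zeros((600,800,3),np.uint8); o[:360,:360]=a; o[:360,380:776]=b; o[360:,:540]=c
cv2.imwrite("pics/c1.png",o)
f=load("top")[0]
print(at_z(f,268*.7,297*.7,48),at_z(f,533*.7,297*.7,90),at_z(f,352*.7,300*.7,110))
```

```text
[564.41542111 245.31826463  48.        ] [ 548.16517317 -262.30697927   90.        ] [546.76551599  77.01897776 110.        ]
```

View pics/c1.png

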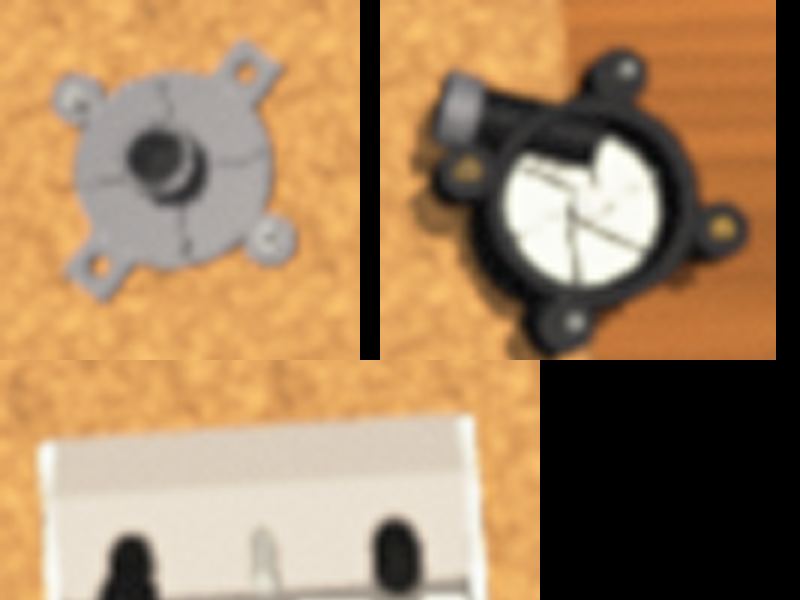

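Crop: the cover's holes are at (245,68) and (98,265), its screws at (78,100) and (268,240). The pump's pins are at (627,68) and (572,323), its threaded holes at (467,168) and (722,228). These are the right parts.

```bash
cat > tool.py <<'E'
from h import *
def state():
    s=robot.read_state(); R=Ro.from_rotvec(s["orientation"]).as_matrix(); return s,R,np.array(s["position"])
def togo(G,yaw=None):
    s,R,p=state(); g=p+R[:,2]*robot.grasp_offset
    print("t",s["t"],"TCP",p.round(1),"grasp",g.round(1),"R",R.round(3).tolist(),"w",s["gripper_width"])
    print("tool shift",(R.T@(np.array(G)-g)).round(1))
E
python3 - <<'E'
from tool import *
f=load("top")[0]
def P(u,v,x0,y0,z,ox=0): return at_z(f,(u-ox+.5)/6-.5+x0,(v+.5)/6-.5+y0,z)[:2]
h1,h2,s1,s2=[P(*q) for q in((245,68,160,180,8),(98,265,160,180,8),(78,100,160,180,13),(268,240,160,180,13))]
p1,p2=[P(u,v,340,174,110,380) for u,v in((627,68),(572,323))]
t1,t2=[P(u,v,340,174,95,380) for u,v in((467,168),(722,228))]
for n,a,b in(("holes",h1,h2),("screws",s1,s2),("pins",p1,p2),("thr",t1,t2)):
    d=a-b; print(n,(a+b)/2,np.linalg.norm(d),np.degrees(np.arctan2(d[1],d[0])))
togo([565,245,36])
E
```

```text
holes [571.95559011 251.67849441] 117.22080931219942 -36.66835745001864
screws [569.43785736 250.27274789] 114.7063408258874 52.75053140277262
pins [ 550.30062292 -266.43666478] 116.82906998121652 -14.788112826587161
thr [ 550.95323675 -267.29702427] 116.2163840874816 75.36227885844744
t 0.1 TCP [ 147.7 -606.9  403.6] grasp [ 147.7 -606.6  248.9] R [[0.972, 0.237, -0.0], [0.237, -0.972, 0.002], [0.0, -0.002, -1.0]] w 85.46183498765576
tool shift [ 606.8 -728.3  214.5]
```

Call:
drive_tool:
  moves:
    - {"tx": 34,"ty": -40}
    - {"tx": 34,"ty": -40}
    - {"tx": 34,"ty": -40}
    - {"tx": 34,"ty": -40}
    - {"tx": 34,"ty": -40}
    - {"tx": 34,"ty": -40}
    - {"tx": 34,"ty": -40}
    - {"tx": 34,"ty": -40}
    - {"tx": 34,"ty": -40}
    - {"tx": 34,"ty": -40}
  gripper: 0

```text
$.moves[0]: bad value
```

```bash
python3 -c "
from tool import *
togo([571,251,220])"
```

```text
t 0.1 TCP [ 147.7 -606.9  403.6] grasp [ 147.7 -606.6  248.9] R [[0.972, 0.237, -0.0], [0.237, -0.972, 0.002], [0.0, -0.002, -1.0]] w 85.46183498765576
tool shift [ 614.1 -733.1   30.5]
```

Call:
drive_tool:
  moves:
    - {"tx": 34,"ty": -40,"tz": 0,"roll": 0}
    - {"tx": 34,"ty": -40,"tz": 0,"roll": 0}
    - {"tx": 34,"ty": -40,"tz": 0,"roll": 0}
    - {"tx": 34,"ty": -40,"tz": 0,"roll": 0}
    - {"tx": 34,"ty": -40,"tz": 0,"roll": 0}
    - {"tx": 34,"ty": -40,"tz": 0,"roll": 0}
    - {"tx": 34,"ty": -40,"tz": 0,"roll": 0}
    - {"tx": 34,"ty": -40,"tz": 0,"roll": 0}
    - {"tx": 34,"ty": -40,"tz": 0,"roll": 0}
  gripper: 0

```text
t: 1.23
position: [363.7, -174.3, 400.9]
orientation: [-3.115, -0.359, -0.001]
contact_force: [0.5, -0.8, 1.3]
gripper_width: 85.2
```

```bash
python3 -c "
from tool import *
togo([571,251,220])"
```

```text
t 1.225 TCP [ 363.7 -174.3  400.9] grasp [ 363.6 -173.4  246.2] R [[0.974, 0.228, -0.0], [0.228, -0.974, 0.006], [0.001, -0.006, -1.0]] w 85.21398013188723
tool shift [ 298.5 -365.8   28.6]
```

Call:
drive_tool:
  moves:
    - {"tx": 34,"ty": -41,"tz": 3,"roll": 0}
    - {"tx": 34,"ty": -41,"tz": 3,"roll": 0}
    - {"tx": 34,"ty": -41,"tz": 3,"roll": 0}
    - {"tx": 34,"ty": -41,"tz": 3,"roll": 0}
    - {"tx": 34,"ty": -41,"tz": 3,"roll": 0}
    - {"tx": 34,"ty": -41,"tz": 3,"roll": 0}
    - {"tx": 34,"ty": -41,"tz": 3,"roll": 0}
    - {"tx": 34,"ty": -41,"tz": 3,"roll": 0}
    - {"tx": 20,"ty": -30,"tz": 3,"roll": 0}
    - {"tx": 0,"ty": 0,"tz": 0,"roll": 0}

```text
t: 2.48
position: [569.6, 259.8, 371.6]
orientation: [-3.117, -0.369, 0.002]
contact_force: [-0.3, -0.7, -0.0]
gripper_width: 85.3
```

```bash
python3 -c "
from tool import *
togo([571,251,220])
f,im=grab('wrist','w1')
print(proj(f,[571,251,0]),proj(f,[571,251,48]))
cv2.imwrite('pics/w1v.png',cv2.resize(im[:,:,::-1],(800,600)))"
```

```text
t 2.475 TCP [569.6 259.8 371.6] grasp [569.3 260.2 216.9] R [[0.972, 0.234, -0.001], [0.234, -0.972, 0.003], [-0.001, -0.003, -1.0]] w 85.32451289236526
tool shift [-0.5  9.3 -3.1]
[289.31544086 184.21638872] [290.6268541  195.25455298]
```

View pics/w1v.png

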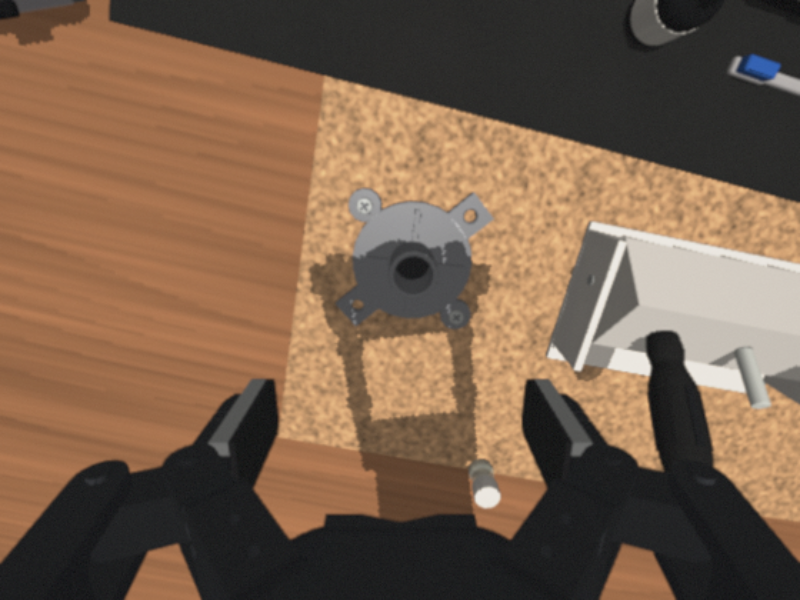

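Wrist view (800 px): screws at (364,205) and (456,315), holes at (471,215) and (356,306), spigot mouth centre about (412,266).

```bash
python3 -c "
from tool import *
f=load('w1')[0]
P=lambda u,v,z:at_z(f,u*.7-.15,v*.7-.15,z)[:2]
for n,a,b in(('s',P(364,205,13),P(456,315,13)),('h',P(471,215,8),P(356,306,8))):
    d=a-b;print(n,(a+b)/2,np.linalg.norm(d),np.degrees(np.arctan2(d[1],d[0])))
print(P(412,266,48))
togo([569,250,36])"
```

```text
s [574.5545345  253.60301878] 115.08061884737977 53.0424163745378
h [573.51829579 253.49043225] 118.01186916003111 -37.25606669567633
[579.78859871 255.69038454]
t 2.525 TCP [569.2 258.6 371.6] grasp [568.8 259.  216.9] R [[0.972, 0.233, -0.002], [0.233, -0.972, 0.002], [-0.002, -0.002, -1.0]] w 85.29263536041736
tool shift [ -1.6   9.2 180.8]
```

Call:
drive_tool:
  moves:
    - {"tx": 3,"ty": 7,"tz": 30,"roll": 0}
    - {"tx": 0,"ty": 0,"tz": 45,"roll": 0}
    - {"tx": 0,"ty": 0,"tz": 40,"roll": 0}
    - {"tx": 0,"ty": 0,"tz": 30,"roll": 0}
    - {"tx": 0,"ty": 0,"tz": 5,"roll": 0}
    - {"tx": 0,"ty": 0,"tz": 0,"roll": 0}

```text
t: 3.28
position: [572.5, 246.0, 219.7]
orientation: [3.12, 0.36, -0.004]
contact_force: [-0.7, 0.9, -0.5]
gripper_width: 85.5
```

```bash
python3 -c "
from tool import *
togo([573.5,253.5,36])
f,im=grab('wrist','w2')
P=lambda u,v,z:at_z(f,u*.7-.15,v*.7-.15,z)[:2]
print(proj(f,[573.5,253.5,48])/.7)
cv2.imwrite('pics/w2v.png',cv2.resize(im[:,:,::-1],(800,600)))"
```

```text
t 3.275 TCP [572.5 246.  219.7] grasp [572.2 245.8  65. ] R [[0.974, 0.228, -0.002], [0.228, -0.974, -0.001], [-0.002, 0.0, -1.0]] w 85.51431453190165
tool shift [ 3.1 -7.2 29. ]
[383.95600609 379.4379539 ]
```

View pics/w2v.png

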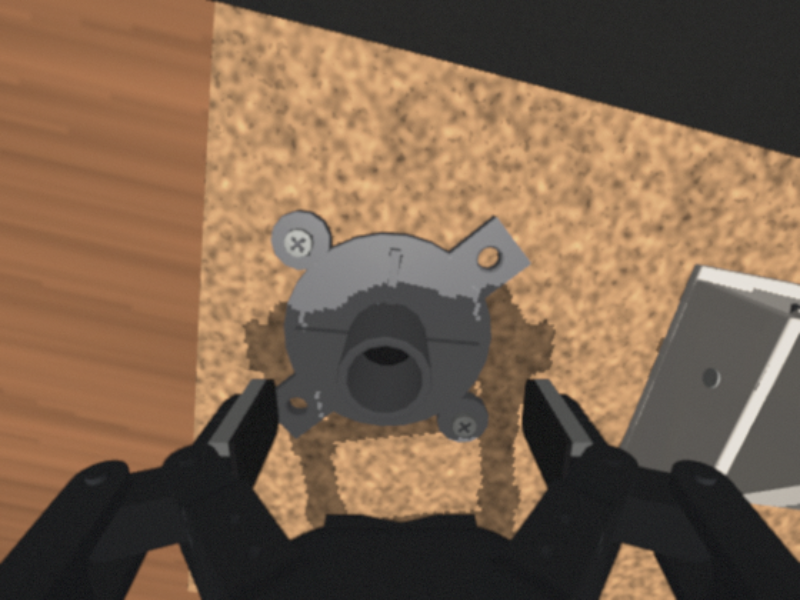

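The spigot mouth is at about (386,375), within 4 px of where I predicted. Going down to grip.

Call:
drive_tool:
  moves:
    - {"tx": 3,"ty": -7,"tz": 5,"roll": 0}
    - {"tx": 0,"ty": 0,"tz": 16,"roll": 0}
    - {"tx": 0,"ty": 0,"tz": 8,"roll": 0}
    - {"tx": 0,"ty": 0,"tz": 0,"roll": 0}

```text
t: 3.82
position: [575.6, 254.8, 192.8]
orientation: [-3.12, -0.361, -0.007]
contact_force: [-1.0, -1.1, -0.3]
gripper_width: 85.6
```

```bash
python3 -c "
from tool import *
togo([573.5,253.2,36])"
```

```text
t 3.825 TCP [575.6 254.8 192.8] grasp [576.2 255.   38.1] R [[0.974, 0.228, 0.004], [0.228, -0.974, 0.002], [0.004, -0.001, -1.0]] w 85.57271234906409
tool shift [-3.1  1.2  2.1]
```

Call:
drive_tool:
  moves:
    - {"tx": -2,"ty": 1,"tz": 2,"roll": 0}
    - {"tx": 0,"ty": 0,"tz": 0,"roll": 0}
    - {"tx": 0,"ty": 0,"tz": 0,"roll": 0}
    - {"tx": 0,"ty": 0,"tz": 0,"roll": 0}
    - {"tx": 0,"ty": 0,"tz": 0,"roll": 0}
    - {"tx": 0,"ty": 0,"tz": 0,"roll": 0}
    - {"tx": 0,"ty": 0,"tz": 0,"roll": 0}
    - {"tx": 0,"ty": 0,"tz": 0,"roll": 0}
  gripper: 1
  grip_force: 50

```text
t: 4.82
position: [573.9, 253.2, 191.0]
orientation: [-3.12, -0.361, -0.007]
contact_force: [-0.0, 0.1, -0.4]
gripper_width: 34.6
```

```bash
python3 -c "
from tool import *
togo([573.5,253.2,36])"
```

```text
t 4.825 TCP [573.9 253.2 191. ] grasp [574.6 253.4  36.3] R [[0.974, 0.229, 0.004], [0.229, -0.974, 0.002], [0.005, -0.0, -1.0]] w 34.5626951564344
tool shift [-1.1 -0.   0.3]
```

Call:
drive_tool:
  moves:
    - {"tx": 0,"ty": 0,"tz": -20,"roll": 0}
    - {"tx": 0,"ty": 0,"tz": -40,"roll": -5.5}
    - {"tx": 0,"ty": 0,"tz": -50,"roll": -5.5}
    - {"tx": 0,"ty": 0,"tz": -50,"roll": -5.5}
    - {"tx": 0,"ty": 0,"tz": -30,"roll": -5.5}
    - {"tx": 0,"ty": 0,"tz": 0,"roll": 0}

```text
t: 5.58
position: [572.6, 252.8, 392.2]
orientation: [-2.989, -0.967, -0.011]
contact_force: [0.1, -0.2, -2.0]
gripper_width: 34.6
```

```bash
python3 -c "
from tool import *
togo([550.5,-267,216])"
```

```text
t 5.575 TCP [572.6 252.8 392.2] grasp [573.6 253.2 237.5] R [[0.81, 0.586, 0.007], [0.586, -0.81, 0.003], [0.007, 0.002, -1.0]] w 34.59247578459257
tool shift [-323.6  408.    20. ]
```

Call:
drive_tool:
  moves:
    - {"tx": -20,"ty": 25,"tz": 0,"roll": 0}
    - {"tx": -32,"ty": 40,"tz": 0,"roll": 0}
    - {"tx": -32,"ty": 40,"tz": 0,"roll": 0}
    - {"tx": -32,"ty": 40,"tz": 0,"roll": 0}
    - {"tx": -32,"ty": 40,"tz": 0,"roll": 0}
    - {"tx": -32,"ty": 40,"tz": 0,"roll": 0}
    - {"tx": -32,"ty": 40,"tz": 0,"roll": 0}
    - {"tx": -32,"ty": 40,"tz": 0,"roll": 0}
    - {"tx": -25,"ty": 35,"tz": 0,"roll": 0}
    - {"tx": -20,"ty": 25,"tz": 0,"roll": 0}

```text
t: 6.82
position: [541.5, -222.8, 375.6]
orientation: [-2.984, -0.945, 0.018]
contact_force: [0.5, 0.3, -2.3]
gripper_width: 34.7
```

```bash
python3 -c "
from tool import *
togo([550.5,-267,216])"
```

```text
t 6.825 TCP [ 541.5 -222.8  375.6] grasp [ 539.3 -221.6  220.9] R [[0.818, 0.575, -0.014], [0.575, -0.818, 0.007], [-0.007, -0.014, -1.0]] w 34.66464396612187
tool shift [-16.9  43.6   4.4]
```

Call:
drive_tool:
  moves:
    - {"tx": -40,"ty": 15,"tz": 0,"roll": 0}
    - {"tx": -40,"ty": 15,"tz": 0,"roll": 0}
    - {"tx": -25,"ty": 10,"tz": 0,"roll": 0}
    - {"tx": 0,"ty": 0,"tz": 0,"roll": 0}
    - {"tx": 0,"ty": 0,"tz": 0,"roll": 0}

```text
t: 7.45
position: [473.2, -319.1, 367.3]
orientation: [-2.979, -0.923, 0.03]
contact_force: [-0.5, 0.9, -1.0]
gripper_width: 34.5
```

```bash
python3 -c "
from tool import *
togo([550.5,-267,216])
f,im=grab('wrist','w3')
togo([550.5,-267,216])
cv2.imwrite('pics/w3v.png',cv2.resize(im[:,:,::-1],(800,600),interpolation=cv2.INTER_CUBIC))"
```

```text
t 7.45 TCP [ 473.2 -319.1  367.3] grasp [ 469.4 -316.6  212.6] R [[0.825, 0.565, -0.025], [0.565, -0.825, 0.016], [-0.011, -0.027, -1.0]] w 34.54171014193156
tool shift [94.9  4.8 -4.6]
t 7.5 TCP [ 473.3 -318.9  367.2] grasp [ 469.4 -316.5  212.6] R [[0.824, 0.566, -0.025], [0.566, -0.824, 0.016], [-0.012, -0.027, -1.0]] w 35.00161802212174
tool shift [94.8  5.  -4.6]
```

View pics/w3v.png

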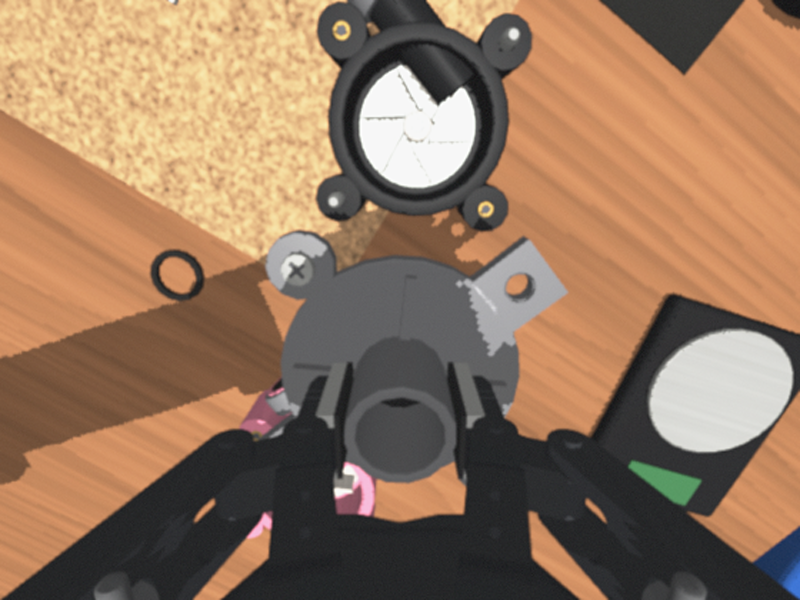

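Wrist view with the cover in hand: pump threaded holes at (341,30) and (486,209), pin tops about (514,35) and (336,199). On the held cover, the screw is at (296,268), the hole at (520,286) and the spigot mouth at about (400,435). The tool has picked up 0.03 rad of tilt.

```bash
python3 -c "
from tool import *
f=load('w3')[0]
P=lambda u,v,z:at_z(f,u*.7-.15,v*.7-.15,z)[:2]
for n,a,b in(('thr',P(341,30,95),P(486,209,95)),('pin',P(514,35,110),P(336,199,110))):
    d=a-b;print(n,(a+b)/2,np.linalg.norm(d),np.degrees(np.arctan2(d[1],d[0])))
# cover in tool coords: wrist camera mount
s,R,p=state()
c0=None
def toolpt(u,v,zt): # zt tool z
    c,d=ray(f,u*.7-.15,v*.7-.15); c=R.T@(c-p); d=R.T@d; return (c+d*(zt-c[2])/d[2])[:2]
g=robot.grasp_offset
S=toolpt(296,268,g+36-13);H=toolpt(520,286,g+36-8);T=toolpt(400,435,g-12)
print(S,H,T,np.linalg.norm(S-H))
from scipy.optimize import least_squares
def e(x):
    c,a=x[:2],x[2]; X=np.array([np.cos(a),np.sin(a)]); Y=np.array([X[1],-X[0]]) # cover +y in tool (z flipped)
    return np.r_[c+58*X-H, c+x[3]*0+ -58*Y*sgn-S]
for sgn in(1,-1):
    r=least_squares(e,[0,0,0.8,0]); print(sgn,r.x,r.cost, np.degrees(r.x[2]))
yaw=np.degrees(np.arctan2(R[1,0],R[0,0])); print('tool yaw',yaw)
"
```

```text
thr [ 553.0796737  -265.89018167] 116.78490137706827 75.7394600640482
pin [ 553.81736135 -266.41059254] 114.22031518014437 -14.650143213745524
[ 44.72638891 -37.58577109] [36.45234571 44.33639171] [-0.00665322 -0.58556854] 82.33893701125331
1 [81.39396971  7.4965265   2.45685198  0.        ] 0.024735487531385505 140.767249207199
-1 [-0.21523809 -0.74588354  0.88605538  0.        ] 0.024735487813398013 50.76723344254677
tool yaw 34.47685468659659
```

Call:
drive_tool:
  moves:
    - {"tx": 45,"ty": 3,"tz": 0,"roll": -1.9}
    - {"tx": 45,"ty": 3,"tz": 0,"roll": 0}
    - {"tx": 0,"ty": 0,"tz": 0,"roll": 0}

```text
t: 7.88
position: [553.0, -267.6, 365.1]
orientation: [-2.961, -0.976, 0.029]
contact_force: [-0.3, -0.4, -1.8]
gripper_width: 34.8
```

```bash
python3 -c "
from tool import *
togo([553.2,-266.1,165])"
```

```text
t 7.875 TCP [ 553.  -267.6  365.1] grasp [ 549.1 -265.   210.5] R [[0.804, 0.594, -0.025], [0.595, -0.804, 0.017], [-0.01, -0.029, -1.0]] w 34.75778345839494
tool shift [ 3.1  4.6 45.4]
```

Call:
drive_tool:
  moves:
    - {"tx": 23,"ty": 44,"tz": 0,"roll": 0}
    - {"tx": 23,"ty": 44,"tz": 0,"roll": 0}
    - {"tx": 0,"ty": 0,"tz": 0,"roll": 0}
    - {"tx": -7,"ty": -13,"tz": 0,"roll": 0}
    - {"tx": -7,"ty": -13,"tz": 0,"roll": 0}
    - {"tx": -7,"ty": -13,"tz": 0,"roll": 0}
    - {"tx": -7,"ty": -13,"tz": 0,"roll": 0}
    - {"tx": -7,"ty": -13,"tz": 0,"roll": 0}
    - {"tx": -7,"ty": -13,"tz": 0,"roll": 0}
    - {"tx": 0,"ty": 0,"tz": 0,"roll": 0}

```text
t: 9.12
position: [547.3, -262.5, 361.6]
orientation: [-2.945, -0.979, 0.056]
contact_force: [-0.5, -0.6, -0.7]
gripper_width: 34.7
```

```bash
python3 -c "
from tool import *
togo([553.2,-266.1,165])"
```

```text
t 9.125 TCP [ 547.3 -262.5  361.6] grasp [ 540.2 -258.7  207.1] R [[0.801, 0.597, -0.046], [0.599, -0.8, 0.025], [-0.022, -0.048, -0.999]] w 34.66208217544108
tool shift [ 6.9 15.7 41.2]
```

```bash
cat >> tool.py <<'E'
def cov(target=(553.2,-266.1,95)):
    s,R,p=state(); c=p+R@np.array([-.2,-.7,190.7]); X=R@np.array([np.cos(np.radians(50.8)),np.sin(np.radians(50.8)),0])
    print("t",s["t"],"cover",c.round(1),"yaw",np.degrees(np.arctan2(X[1],X[0])).round(1),"toolz",R[:,2].round(3),"shift",(R.T@(np.array(target)-c)).round(1),"F",np.round(s["contact_force"],1),"w",s["gripper_width"])
E
python3 -c "
from tool import *
cov((553.2,-266.1,118))"
```

```text
t 9.125 cover [ 537.9 -257.3  171.2] yaw -14.0 toolz [-0.046  0.025 -0.999] shift [ 8.1 18.7 52.2] F [-0.5 -0.6 -0.7] w 34.66208217544108
```

Call:
drive_tool:
  moves:
    - {"tx": 8,"ty": 18.5,"tz": 25,"roll": 0}
    - {"tx": 0,"ty": 0,"tz": 24,"roll": 0}

```text
t: 9.38
position: [562.6, -271.5, 315.1]
orientation: [-2.951, -0.981, 0.047]
contact_force: [-0.1, -0.3, -1.7]
gripper_width: 34.7
```

```bash
python3 -c "
from tool import *
cov((553.2,-266.1,118))"
```

```text
t 9.375 cover [ 554.6 -267.1  124.7] yaw -14.0 toolz [-0.039  0.02  -0.999] shift [-0.4 -1.4  6.7] F [-0.1 -0.3 -1.7] w 34.71253737689612
```

```bash
python3 -c "
from tool import *
f,im=grab('wrist','w4')
cov((553.2,-266.1,118))
g,ig=grab('scene','s4')
for z in(95,): print(proj(f,[553.2,-266.1,z]))
a=cv2.resize(im[160:300,180:400,::-1],None,fx=3.6,fy=3.6,interpolation=cv2.INTER_CUBIC)[:,:792]
c=proj(g,[553.2,-266.1,115]).astype(int);print(c)
cv2.imwrite('pics/w4v.png',a)
cv2.imwrite('pics/s4v.png',cv2.resize(ig[c[1]-60:c[1]+60,c[0]-75:c[0]+75,::-1],None,fx=5,fy=5,interpolation=cv2.INTER_CUBIC))
"
```

```text
t 9.425 cover [ 551.7 -265.5  120.9] yaw -14.0 toolz [-0.045  0.024 -0.999] shift [0.9 1.5 2.8] F [-1.7  0.2 -3.7] w 35.10652360225615
[278.93283543 235.53768636]
[224 149]
```

View pics/w4v.png

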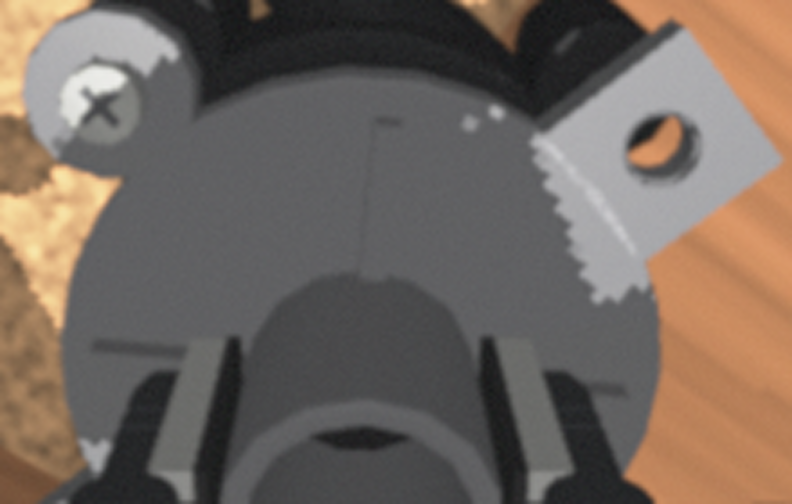

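```bash
python3 -c "
from tool import *
f=load('w4')[0]
C=lambda X:((proj(f,X)-[180,160]+.5)*3.6-.5).round(0)
a=np.radians(-14.4);X=np.array([np.cos(a),np.sin(a),0]);Y=np.array([-X[1],X[0],0])
c=np.array([553.2,-266.1,0])
print('pin top',C(c+58*X+[0,0,110]),C(c-58*X+[0,0,110]),'pin base',C(c+58*X+[0,0,95]),'lug',C(c+58*X+13*Y+[0,0,95]),C(c+71*X+[0,0,95]))
s,R,p=state()
for n,c2,d in(('now',0,0),):
  x=R@np.array([np.cos(np.radians(50.8)),np.sin(np.radians(50.8)),0]); y=R@np.array([np.sin(np.radians(50.8)),-np.cos(np.radians(50.8)),0])
  o=p+R@np.array([-.2,-.7,190.7]); print('hole pred',C(o+58*x-8*R[:,2]),C(o-58*y-13*R[:,2]),C(o+58*y-13*R[:,2]), 'tilt of x,y', x[2],y[2],np.degrees(np.arctan2(x[1],x[0])))
"
```

```text
pin top [625. 115.] [119. 475.] pin base [609.  92.] lug [566.  36.] [670.  48.]
hole pred [633. 148.] [555. 614.] [ 83. 105.] tilt of x,y -0.05098713684705884 0.012870599299390318 -14.014938106131197
```

View pics/s4v.png

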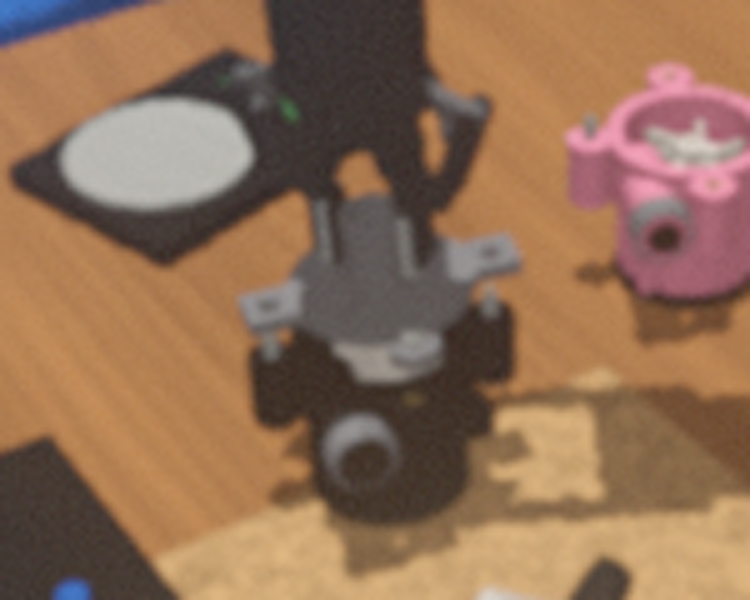

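```bash
python3 -c "
from tool import *
cov((553.2,-266.1,118))
f,im=grab('wrist','w5')
cov((553.2,-266.1,118))
a=np.radians(-14.4);X=np.array([np.cos(a),np.sin(a),0]);c=np.array([553.2,-266.1,0])
k=7
big=cv2.resize(im[150:225,310:420,::-1],None,fx=k,fy=k,interpolation=cv2.INTER_CUBIC)
C=lambda X:((proj(f,X)-[310,150]+.5)*k-.5)
th=np.linspace(0,2*np.pi,60)
for r,z,col in((13,95,(0,255,0)),(4,95,(255,0,0)),(2.5,110,(0,0,255))):
  cv2.polylines(big,[np.array([C(c+58*X+[r*np.cos(t),r*np.sin(t),z]) for t in th]).astype(int)],True,col,1)
  print(C(c+58*X+[0,0,z]))
cv2.imwrite('pics/w5v.png',big)
"
```

```text
t 9.475 cover [ 551.2 -265.1  121.7] yaw -14.0 toolz [-0.046  0.025 -0.999] shift [1.1 2.1 3.5] F [-1.6  0.7 -2. ] w 34.913365127017634
t 9.525 cover [ 552.3 -265.7  123.1] yaw -14.0 toolz [-0.044  0.024 -0.999] shift [0.6 1.1 5. ] F [ 0.6  1.  -2. ] w 34.71021441690093
[324.54144142 242.20689659]
[324.54144142 242.20689659]
[359.15155689 287.95769811]
```

View pics/w5v.png

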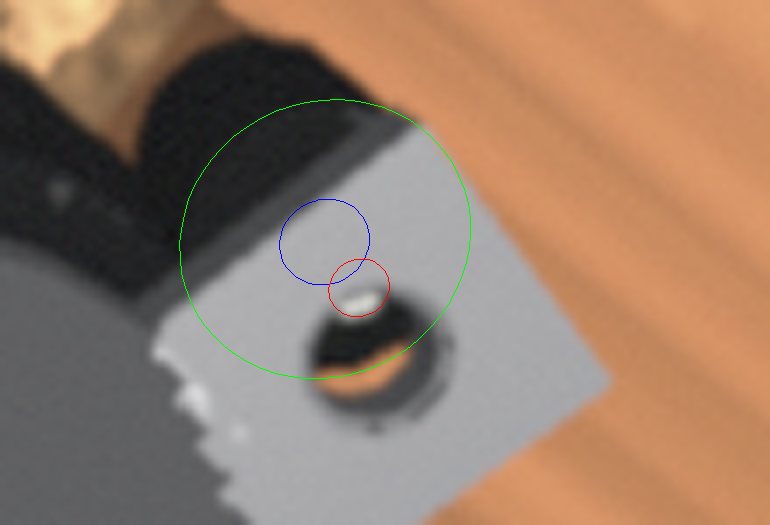

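The pin tip shows through the cover's hole at (360,300), against a predicted (359,288), and the lug edge matches, so the pump estimate holds. Lowering.

Call:
drive_tool:
  moves:
    - {"tx": 0.8,"ty": 1.7,"tz": 9,"roll": 0.4}
    - {"tx": 0,"ty": 0.2,"tz": 3,"roll": 0}

```text
t: 9.78
position: [563.1, -271.7, 303.2]
orientation: [-2.953, -0.969, 0.05]
contact_force: [0.4, 0.2, -2.2]
gripper_width: 35.0
```

```bash
python3 -c "
from tool import *
cov((553.2,-266.1,95))"
```

```text
t 9.775 cover [ 554.8 -267.1  112.7] yaw -14.4 toolz [-0.041  0.022 -0.999] shift [-0.3 -1.  17.8] F [ 0.4  0.2 -2.2] w 35.02956843389454
```

Call:
drive_tool:
  moves:
    - {"tx": -0.3,"ty": -0.8,"tz": 5,"roll": 0}
    - {"tx": 0,"ty": 0.2,"tz": 4,"roll": 0}

```text
t: 10.02
position: [562.4, -271.4, 294.9]
orientation: [-2.954, -0.97, 0.048]
contact_force: [-1.7, 0.9, -0.5]
gripper_width: 34.6
```

```bash
python3 -c "
from tool import *
cov((553.2,-266.1,95))"
```

```text
t 10.025 cover [ 554.3 -267.   104.4] yaw -14.4 toolz [-0.04   0.021 -0.999] shift [-0.2 -0.9  9.4] F [-1.7  0.9 -0.5] w 34.60321669076641
```

Call:
drive_tool:
  moves:
    - {"tx": 0,"ty": -0.3,"tz": 5,"roll": 0}
    - {"tx": 0,"ty": 0,"tz": 4,"roll": 0}

```text
t: 10.28
position: [561.7, -271.1, 287.6]
orientation: [-2.953, -0.969, 0.05]
contact_force: [-11.3, 2.9, 19.2]
gripper_width: 34.3
```

```bash
python3 -c "
from tool import *
cov((553.2,-266.1,95))"
```

```text
t 10.275 cover [ 553.3 -266.6   97.1] yaw -14.4 toolz [-0.041  0.021 -0.999] shift [ 0.3 -0.4  2.1] F [-11.3   2.9  19.2] w 34.30387817024329
```

Call:
drive_tool:
  moves:
    - {"tx": 0,"ty": 0,"tz": 2,"roll": 0}
    - {"tx": 0,"ty": 0,"tz": 2,"roll": 0}

```text
t: 10.52
position: [561.8, -271.0, 287.6]
orientation: [-2.953, -0.969, 0.05]
contact_force: [-4.7, 1.6, 8.2]
gripper_width: 34.7
```

```bash
python3 -c "
from tool import *
cov((553.2,-266.1,95))"
```

```text
t 10.525 cover [ 553.4 -266.6   97.1] yaw -14.4 toolz [-0.041  0.021 -0.999] shift [ 0.2 -0.4  2.2] F [-4.7  1.6  8.2] w 34.66653265921544
```

Call:
drive_tool:
  moves:
    - {"tx": 0,"ty": 0,"tz": 0,"roll": 0}
    - {"tx": 0,"ty": 0,"tz": 0,"roll": 0}
    - {"tx": 0,"ty": 0,"tz": 0,"roll": 0}
    - {"tx": 0,"ty": 0,"tz": 0,"roll": 0}
    - {"tx": 0,"ty": 0,"tz": 0,"roll": 0}
  gripper: 0

```text
t: 11.15
position: [562.5, -271.5, 287.9]
orientation: [-2.956, -0.97, 0.047]
contact_force: [0.2, 0.2, -0.2]
gripper_width: 85.8
```

```bash
python3 -c "
from tool import *
cov((553.2,-266.1,95))"
```

```text
t 11.15 cover [ 554.6 -267.3   97.4] yaw -14.4 toolz [-0.038  0.019 -0.999] shift [-0.3 -1.7  2.5] F [ 0.2  0.2 -0.2] w 85.83525147842805
```

Call:
drive_tool:
  moves:
    - {"tx": 0,"ty": 0,"tz": -30,"roll": 0}
    - {"tx": 0,"ty": 0,"tz": -50,"roll": 0}
    - {"tx": -20,"ty": 0,"tz": -45,"roll": 0}
    - {"tx": 0,"ty": 0,"tz": 0,"roll": 0}
    - {"tx": 0,"ty": 0,"tz": 0,"roll": 0}

```text
t: 11.78
position: [550.7, -285.8, 414.0]
orientation: [-2.952, -0.97, 0.052]
contact_force: [0.7, -0.7, -0.7]
gripper_width: 85.5
```

```bash
python3 -c "
from tool import *
cov((553.2,-266.1,95))
f,im=grab('wrist','w6'); g,ig=grab('scene','s6'); tp,it=grab('top','t6')
cov((553.2,-266.1,95))
a=np.radians(-14.4);X=np.array([np.cos(a),np.sin(a),0]);Y=np.array([-X[1],X[0],0]);c=np.array([553.2,-266.1,95])
cv2.imwrite('pics/raw6.png',im[:,:,::-1])
def draw(f,im,k,x0,y0,w,h):
  b=cv2.resize(im[y0:y0+h,x0:x0+w,::-1],None,fx=k,fy=k,interpolation=cv2.INTER_CUBIC)
  C=lambda P:tuple(int(q) for q in ((proj(f,P)-[x0,y0]+.5)*k-.5).round())
  for P in(c+58*X+[0,0,15],c-58*X+[0,0,15],c+58*Y+[0,0,13],c-58*Y+[0,0,13],c+[0,0,48]):
    cv2.drawMarker(b,C(P),(0,0,255),cv2.MARKER_CROSS,9,1)
  return b
q=proj(g,c).astype(int);w=proj(f,c).astype(int);print(w)
A=draw(g,ig,5,q[0]-40,q[1]-50,80,90)
B=draw(f,im,2,max(0,w[0]-100),max(0,w[1]-110),200,225)
print(w-[100,110])
o=np.zeros((450,800,3),np.uint8);o[:A.shape[0],:400]=A;o[:B.shape[0],400:400+B.shape[1]]=B
cv2.imwrite('pics/c6.png',o)
"
```

```text
t 11.775 cover [ 542.  -281.2  223.5] yaw -14.4 toolz [-0.042  0.022 -0.999] shift [ 20.7   0.  128.2] F [ 0.7 -0.7 -0.7] w 85.51206106197999
t 11.925 cover [ 541.9 -280.9  222.8] yaw -14.4 toolz [-0.044  0.022 -0.999] shift [ 20.7   0.3 127.5] F [-0.3  0.8  0.2] w 85.41149321162034
[279 176]
[179  66]
```

View pics/c6.png

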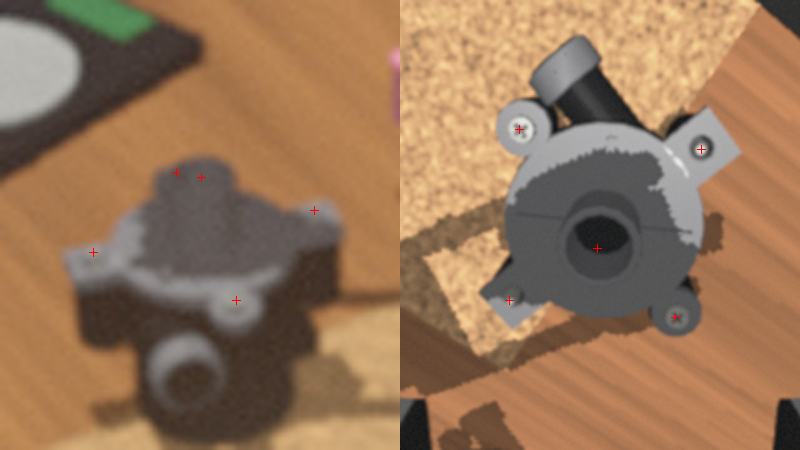

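Cover flush: both pins sit in their holes and the screws fall on the predicted marks (right panel: (520,129) and (676,317)). Next is the driver, in one composite of the three views.

```bash
python3 -c "
from tool import *
o=np.zeros((600,800,3),np.uint8)
def put(tag,x0,y0,w,h,k,X,Y):
  b=cv2.resize(load(tag)[1][y0:y0+h,x0:x0+w],None,fx=k,fy=k,interpolation=cv2.INTER_CUBIC); o[Y:Y+b.shape[0],X:X+b.shape[1]]=b
put('top',228,176,80,52,5,0,0); put('scene',230,200,100,95,4,400,0); put('w1',378,150,182,160,2,0,270)
put('w1',438,225,70,105,4,400,385-5) if 0 else None
cv2.imwrite('pics/c7.png',o)
"
```

```text
(no output)
```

View pics/c7.png

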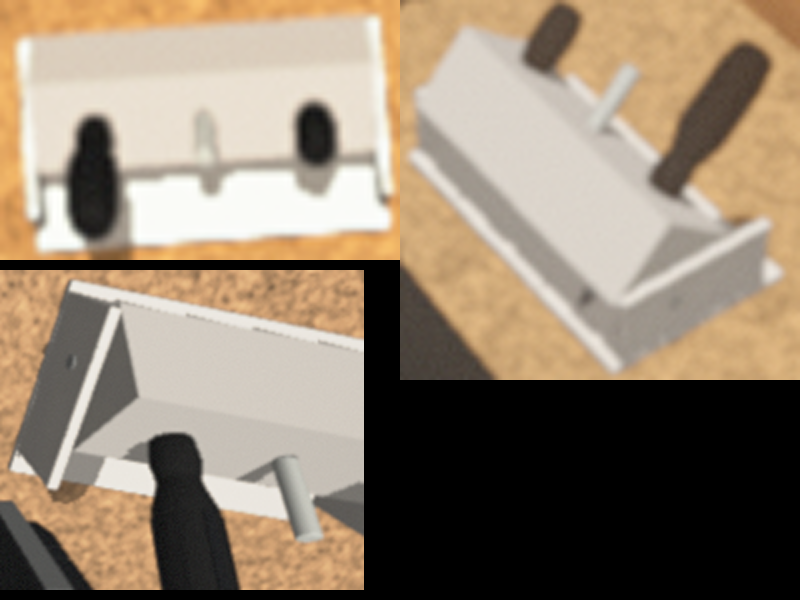

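```bash
python3 -c "
from tool import *
t=load('top')[0];s=load('scene')[0];w=load('w1')[0]
T=lambda u,v:((u+.5)/5-.5+228,(v+.5)/5-.5+176)
S=lambda u,v:((u-400+.5)/4-.5+230,(v+.5)/4-.5+200)
W=lambda u,v:((u+.5)/2-.5+378,(v-270+.5)/2-.5+150)
B=tri([(t,*T(95,127)),(s,*S(667,182))]);E=tri([(t,*T(93,226)),(s,*S(757,60))])
M=tri([(t,*T(93,192)),(s,*S(722,104))])
d=E-B;print('base',B,'end',E,'mid',M,np.linalg.norm(d),'lean',np.degrees(np.arccos(d[2]/np.linalg.norm(d))),'az',np.degrees(np.arctan2(d[1],d[0])))
for a,b,z in(((18,40),(378,18),92),((38,250),(390,228),3)):
  p=at_z(t,*T(*a),z);q=at_z(t,*T(*b),z);e=p-q;print(p,q,np.linalg.norm(e),'yaw',np.degrees(np.arctan2(-e[0],e[1])))
for n,u,v in(('pick',598,128),('short',535,66)):
  print(n,at_z(s,*S(u,v),78))
print(at_z(s,*S(667,182),80))
"
```

```text
base [575.08610097  79.0931459   78.06422903] end [515.3218919   76.04117205 134.99469399] mid [536.41355254  76.70121614 113.79663799] 82.59632601240342 lean 46.428323896353085 az -177.07662069862695
[622.13998339 118.66185185  92.        ] [630.20336087 -76.4859271   92.        ] 195.31429463176343 yaw 2.3660778954877837
[516.664179   117.27627356   3.        ] [525.23892033 -85.24358319   3.        ] 202.70130380888918 yaw 2.4244695309107827
pick [582.26481541  24.89732319  78.        ]
short [584.09311913 -36.5874159   78.        ]
[575.5732019   81.26332427  80.        ]
```

Call:
drive_tool:
  moves:
    - {"tx": 27,"ty": -36,"tz": 0,"roll": 8.6}
    - {"tx": 21,"ty": -40,"tz": 0,"roll": 8.6}
    - {"tx": 15,"ty": -42,"tz": 0,"roll": 8.6}
    - {"tx": 9,"ty": -44,"tz": 0,"roll": 8.6}
    - {"tx": 2,"ty": -45,"tz": 0,"roll": 0}
    - {"tx": 2,"ty": -45,"tz": 0,"roll": 0}
    - {"tx": 2,"ty": -45,"tz": 0,"roll": 0}
    - {"tx": 0,"ty": 0,"tz": 0,"roll": 0}
  gripper: 0.4

```text
t: 12.92
position: [555.8, 40.0, 407.6]
orientation: [-3.112, -0.022, 0.099]
contact_force: [-0.2, -0.6, -1.0]
gripper_width: 51.6
```

```bash
python3 -c "
from tool import *
togo([537,77.5,117])
f,im=grab('wrist','w8')
togo([537,77.5,117])
for P in([575.2,79.5,74],[537,77.5,117],[513,76.5,145.7]): print(proj(f,P))
t=load('top')[0];s=load('scene')[0]
print(at_z(t,407,300,95))"
```

```text
t 12.925 TCP [555.8  40.  407.6] grasp [546.   44.2 253.3] R [[0.998, 0.013, -0.064], [0.015, -1.0, 0.028], [-0.063, -0.029, -0.998]] w 51.63547205448788
tool shift [ 1.000e-01 -2.950e+01  1.374e+02]
t 12.975 TCP [555.8  38.7 407.4] grasp [545.9  42.8 253.1] R [[0.998, 0.012, -0.064], [0.014, -1.0, 0.027], [-0.064, -0.028, -0.998]] w 51.18252993475737
tool shift [  0.2 -31.  137.2]
[251.68032656 152.82500331]
[249.35150415 203.54741675]
[247.12111747 241.52419157]
[ 303.55371192 -337.88339989   95.        ]
```

```bash
python3 -c "
from tool import *
f,im=load('w8'); g=im.max(2)
for v in range(140,260,8):
  xs=[x for x in range(215,290) if g[v,x]<60]
  print(v, (min(xs),max(xs),np.mean(xs).round(1)) if xs else None)
cv2.imwrite('pics/w8v.png',cv2.resize(im,(800,600)))
"
```

```text
140 None
148 (243, 257, np.float64(250.0))
156 (240, 260, np.float64(250.0))
164 (240, 259, np.float64(249.5))
172 (238, 259, np.float64(248.5))
180 (235, 262, np.float64(248.5))
188 (234, 262, np.float64(248.0))
196 (233, 262, np.float64(247.5))
204 (232, 262, np.float64(247.0))
212 (232, 262, np.float64(247.0))
220 (232, 262, np.float64(247.0))
228 (232, 260, np.float64(246.0))
236 (236, 257, np.float64(246.5))
244 None
252 None
```

View pics/w8v.png

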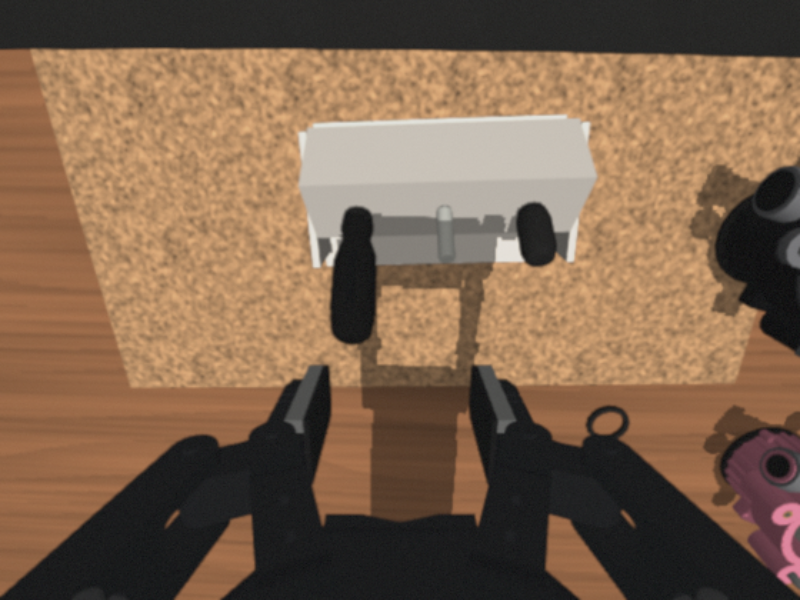

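Call:
drive_tool:
  moves:
    - {"tx": 0,"ty": -32,"tz": 10,"roll": -1.6}
    - {"tx": 0,"ty": 0,"tz": 45,"roll": 0}
    - {"tx": 0,"ty": 0,"tz": 30,"roll": 0}

```text
t: 13.35
position: [551.4, 71.1, 322.5]
orientation: [-3.114, -0.062, 0.092]
contact_force: [1.1, 0.5, 0.2]
gripper_width: 51.6
```

```bash
python3 -c "
from tool import *
togo([536.5,78.7,118])"
```

```text
t 13.35 TCP [551.4  71.1 322.5] grasp [542.2  75.  168.1] R [[0.997, 0.039, -0.059], [0.041, -0.999, 0.025], [-0.058, -0.027, -0.998]] w 51.63886490340321
tool shift [-2.7 -2.6 50.4]
```

Call:
drive_tool:
  moves:
    - {"tx": -2.5,"ty": -2.6,"tz": 25,"roll": 0}
    - {"tx": 0,"ty": 0,"tz": 22,"roll": 0}
    - {"tx": 0,"ty": 0,"tz": 2,"roll": 0}

```text
t: 13.72
position: [543.7, 71.2, 267.2]
orientation: [-3.115, -0.057, 0.107]
contact_force: [1.1, -0.0, -0.3]
gripper_width: 51.5
```

```bash
python3 -c "
from tool import *
togo([536.5,78.7,118])
f,im=grab('wrist','w9');cv2.imwrite('pics/w9.png',im[:,:,::-1])
print(robot.read_state()['contact_force'])"
```

```text
t 13.725 TCP [543.7  71.2 267.2] grasp [533.   74.8 113. ] R [[0.997, 0.035, -0.069], [0.037, -0.999, 0.023], [-0.068, -0.025, -0.997]] w 51.462393797005035
tool shift [ 3.3 -3.9 -5.2]
[ 0.0749384  -0.93446934 -0.6235423 ]
```

Call:
drive_tool:
  moves:
    - {"tx": 3,"ty": -5,"tz": -4,"roll": 0}
    - {"tx": 0,"ty": 0,"tz": 0,"roll": 0}

```text
t: 14.02
position: [548.8, 75.7, 274.0]
orientation: [-3.115, -0.055, 0.099]
contact_force: [0.6, -0.2, 0.3]
gripper_width: 50.9
```

```bash
python3 -c "
from tool import *
togo([536.5,78.7,118])"
```

```text
t 14.025 TCP [548.8  75.7 274. ] grasp [538.9  79.3 119.7] R [[0.997, 0.034, -0.064], [0.036, -0.999, 0.023], [-0.063, -0.025, -0.998]] w 50.89400436034531
tool shift [-2.3  0.6  1.8]
```

Call:
drive_tool:
  moves:
    - {"tx": -2,"ty": 0.4,"tz": 1.5,"roll": 0}
    - {"tx": 0,"ty": 0,"tz": 0,"roll": 0}
    - {"tx": 0,"ty": 0,"tz": 0,"roll": 0}
    - {"tx": 0,"ty": 0,"tz": 0,"roll": 0}
    - {"tx": 0,"ty": 0,"tz": 0,"roll": 0}
  gripper: 1
  grip_force: 40

```text
t: 14.65
position: [547.0, 75.4, 274.0]
orientation: [-3.116, -0.056, 0.095]
contact_force: [0.2, -0.4, -0.8]
gripper_width: 26.9
```

```bash
python3 -c "
from tool import *
togo([536.5,78.7,118])
s,R,p=state();a=np.radians(41);d=np.array([-np.sin(a)*.9991,-np.sin(a)*.042,np.cos(a)]);print('draw in tool',R.T@d,s['contact_force'],s['ft_torque'])"
```

```text
t 14.65 TCP [547.   75.4 274. ] grasp [537.5  78.9 119.7] R [[0.998, 0.035, -0.061], [0.036, -0.999, 0.023], [-0.061, -0.025, -0.998]] w 26.91351337227041
tool shift [-0.9  0.2  1.7]
draw in tool [-0.70053428 -0.01416052 -0.71346763] [ 0.18757939 -0.42283074 -0.83731357] [-0.03691626 -0.03154701 -0.02213171]
```

Call:
drive_tool:
  moves:
    - {"tx": -10.5,"ty": -0.2,"tz": -11,"roll": 0}
    - {"tx": -10.5,"ty": -0.2,"tz": -11,"roll": 0}

```text
t: 14.9
position: [526.5, 74.5, 297.7]
orientation: [-3.116, -0.055, 0.098]
contact_force: [0.3, -0.4, -1.4]
gripper_width: 27.0
```

```bash
cat >> tool.py <<'E'
def draw():
    s,R,p=state();a=np.radians(41);d=np.array([-np.sin(a)*.9991,-np.sin(a)*.042,np.cos(a)])
    e=p+R[:,2]*154.7-np.array([537.5,78.9,119.7]); L=e@d; print('t',s['t'],'drawn',L,'dev world',(e-L*d).round(1),'dev tool',(R.T@(L*d-e)).round(1),'d tool',(R.T@d).round(3),'F',np.round(s['contact_force'],1),np.round(s['ft_torque'],2),'w',s['gripper_width'],'tz',R[:,2].round(3))
E
python3 -c "
from tool import *
draw()"
```

```text
t 14.9 drawn 31.475985577319122 dev world [-0.1  0.  -0.1] dev tool [ 0.1  0.  -0.1] d tool [-0.702 -0.014 -0.712] F [ 0.3 -0.4 -1.4] [-0.03 -0.02  0.06] w 26.974618270109765 tz [-0.063  0.023 -0.998]
```

Drawing straight, with negligible force.

Call:
drive_tool:
  moves:
    - {"tx": -11,"ty": -0.2,"tz": -11.2,"roll": 0}
    - {"tx": -11,"ty": -0.2,"tz": -11.2,"roll": 0}
    - {"tx": -11,"ty": -0.2,"tz": -11.2,"roll": 0}
    - {"tx": -11,"ty": -0.2,"tz": -11.2,"roll": 0}
    - {"tx": -11,"ty": -0.2,"tz": -12,"roll": 0}

```text
t: 15.52
position: [469.8, 72.2, 364.0]
orientation: [-3.115, -0.056, 0.094]
contact_force: [-0.5, -0.1, 0.2]
gripper_width: 27.2
```

```bash
python3 -c "
from tool import *
draw()
f,im=grab('wrist','w10'); g,ig=grab('scene','s10'); grab('top','t10')
"
```

```text
t 15.525 drawn 118.49625759116215 dev world [0.6 0.2 0.5] dev tool [-0.6  0.1  0.6] d tool [-0.7   -0.015 -0.714] F [-0.5 -0.1  0.2] [-0.05 -0.02 -0.02] w 27.22387886785139 tz [-0.061  0.023 -0.998]
```

Call:
drive_tool:
  moves:
    - {"tx": -10,"ty": 0,"tz": -15,"roll": -9.5}
    - {"tx": 0,"ty": 0,"tz": -15,"roll": -9.5}
    - {"tx": 0,"ty": 0,"tz": -15,"roll": -9.5}
    - {"tx": -25,"ty": 30,"tz": 0,"roll": 0}
    - {"tx": -30,"ty": 38,"tz": 0,"roll": 0}
    - {"tx": -30,"ty": 38,"tz": 0,"roll": 0}
    - {"tx": -30,"ty": 38,"tz": 0,"roll": 0}
    - {"tx": -30,"ty": 38,"tz": 0,"roll": 0}
    - {"tx": -30,"ty": 38,"tz": 0,"roll": 0}

```text
t: 16.8
position: [428.7, -213.5, 404.1]
orientation: [-2.982, -0.855, 0.075]
contact_force: [1.1, 0.9, -1.5]
gripper_width: 26.8
```

```bash
cat >> tool.py <<'E'
def drv(lean_tool=None,L=139):
    s,R,p=state(); g=p+R[:,2]*154.7; D=R@np.array([-.7,-.015,-.714]) if lean_tool is None else R@lean_tool
    D/=np.linalg.norm(D); t=g-L*D; c=np.array([553.2,-266.1])
    print('t',s['t'],'grasp',g.round(1),'toolz',R[:,2].round(3),'yaw',np.degrees(np.arctan2(R[1,0],R[0,0])).round(1),'\n d',D.round(3),'tip',t.round(1),'tip r',np.linalg.norm(t[:2]-c).round(1),'az',np.degrees(np.arctan2(*(t[:2]-c)[::-1])).round(1),'lean',np.degrees(np.arccos(D[2])).round(1),'\n F',np.round(s['contact_force'],1),np.round(s['ft_torque'],2),'w',round(s['gripper_width'],1))
    return s,R,g,D,t
E
python3 -c "
from tool import *
s,R,g,D,t=drv()
print('to tip target',R.T@(np.array([499-10,-298.5-6,80])-t))"
```

```text
t 16.8 grasp [ 419.9 -209.9  249.7] toolz [-0.057  0.023 -0.998] yaw 32.0 
 d [-0.56  -0.375  0.739] tip [ 497.8 -157.8  147. ] tip r 121.7 az 117.1 lean 42.4 
 F [ 1.1  0.9 -1.5] [ 0.01 -0.11  0.02] w 26.8
to tip target [-82.79756054 123.085445    63.97008334]
```

Call:
drive_tool:
  moves:
    - {"tx": -28,"ty": 41,"tz": 0,"roll": 0}
    - {"tx": -28,"ty": 41,"tz": 0,"roll": 0}
    - {"tx": -27,"ty": 41,"tz": 0,"roll": 0}
    - {"tx": 0,"ty": 0,"tz": 25,"roll": 0}
    - {"tx": 0,"ty": 0,"tz": 25,"roll": 0}
    - {"tx": 0,"ty": 0,"tz": 0,"roll": 0}

```text
t: 17.55
position: [418.5, -370.4, 347.0]
orientation: [-2.985, -0.844, 0.074]
contact_force: [-0.2, 0.4, -0.3]
gripper_width: 27.0
```

```bash
python3 -c "
from tool import *
s,R,g,D,t=drv()
print('to tip target',R.T@(np.array([499,-298.5,80])-t))
f,im=grab('wrist','w11'); s,R,g,D,t=drv()
print('tip px',proj(f,t),'shaft mid',proj(f,t+60*D))
a=proj(f,t);b=proj(f,t+75*D);n=np.array([-(b-a)[1],(b-a)[0]]);n/=np.linalg.norm(n)
for k in(-.15,-.05,0.02,.1,.3,.6):
  c=a+k*(b-a); print(k,[int(im[int(q[1]),int(q[0])].max()) if 0<=q[1]<420 else -1 for q in[c+n*j for j in range(-10,11)]])
"
```

```text
t 17.55 grasp [ 409.8 -366.7  192.6] toolz [-0.057  0.024 -0.998] yaw 31.6 
 d [-0.563 -0.371  0.738] tip [ 488.  -315.2   90. ] tip r 81.6 az -143.0 lean 42.4 
 F [-0.2  0.4 -0.3] [ 0.   -0.04 -0.03] w 27.0
to tip target [18.40981591 -7.96556484  9.7452791 ]
t 17.6 grasp [ 410.6 -367.4  194. ] toolz [-0.055  0.022 -0.998] yaw 31.6 
 d [-0.564 -0.37   0.738] tip [ 489.1 -316.    91.4] tip r 81.2 az -142.1 lean 42.4 
 F [ 0.3 -0.1 -0.5] [ 0.   -0.08 -0.03] w 27.0
tip px [285.4762489   86.82724785] shaft mid [284.75936685 156.62618739]
-0.15 [217, 219, 219, 219, 220, 220, 220, 220, 222, 220, 220, 220, 220, 220, 218, 219, 220, 219, 221, 221, 221]
-0.05 [219, 219, 219, 221, 220, 221, 221, 221, 214, 179, 123, 97, 99, 108, 152, 197, 217, 218, 216, 214, 214]
0.02 [220, 220, 220, 220, 220, 219, 200, 144, 104, 123, 146, 160, 165, 154, 136, 116, 105, 144, 192, 205, 205]
0.1 [212, 208, 211, 206, 205, 201, 186, 158, 165, 186, 198, 205, 207, 203, 196, 185, 174, 194, 223, 227, 227]
0.3 [220, 221, 221, 222, 222, 221, 209, 170, 164, 182, 196, 202, 206, 205, 201, 190, 176, 168, 192, 216, 219]
0.6 [126, 126, 126, 127, 128, 126, 133, 157, 180, 194, 199, 206, 207, 204, 197, 187, 169, 140, 116, 114, 113]
```

Call:
drive_tool:
  moves:
    - {"tx": 6,"ty": -6.5,"tz": 6,"roll": 0}
    - {"tx": 8,"ty": 0,"tz": 8,"roll": 0}
    - {"tx": 0,"ty": 0,"tz": 0,"roll": 0}
  grip_force: 25

```text
t: 17.98
position: [428.5, -356.5, 335.9]
orientation: [-2.99, -0.848, 0.069]
contact_force: [1.6, -0.4, -0.6]
gripper_width: 27.2
```

```bash
python3 -c "
from tool import *
s,R,g,D,t=drv(L=145)
c=np.array([553.2,-266.1]);h=D[:2]/np.linalg.norm(D[:2]);e=t[:2]-c;print('lateral',e[0]*h[1]-e[1]*h[0],'radial',e@h)"
```

```text
t 17.975 grasp [ 420.5 -353.6  181.4] toolz [-0.051  0.019 -0.998] yaw 31.7 
 d [-0.567 -0.369  0.737] tip [ 502.7 -300.1   74.5] tip r 60.9 az -146.0 lean 42.5 
 F [ 1.6 -0.4 -0.6] [-0.02 -0.    0.03] w 27.2
lateral -0.9802057040962637 radial 60.90234463540861
```

Call:
drive_tool:
  moves:
    - {"tx": 9,"ty": 0,"tz": 0,"roll": 0}
    - {"tx": 8,"ty": 0,"tz": -2,"roll": 0}
    - {"tx": 6,"ty": 0,"tz": -5,"roll": 0}

```text
t: 18.35
position: [449.0, -344.7, 343.1]
orientation: [-2.993, -0.851, 0.075]
contact_force: [-3.0, -2.0, -1.8]
gripper_width: 27.0
```

```bash
cat > tipfind.py <<'E'
from tool import *
# driver direction in tool from tip pixel along plane tool x-z: score shaft brightness edge; try lean angles
def lean(tag):
    f,im=grab('wrist',tag); s,R,p=state(); g=p+R[:,2]*154.7
    return f,im,s,R,g
E
python3 -c "
from tool import *
s,R,g,D,t=drv(L=145)
f,im=grab('wrist','w12')
K=proj(f,t);print(K)
print('column profile rows (max over u 284..290):',[(v,int(im[v,281:292].max()),int(im[v,281:292].min())) for v in range(30,240,6)])
print(im[100:240:10,270:302:2].max(2))"
```

```text
t 18.35 grasp [ 440.5 -342.4  188.6] toolz [-0.055  0.015 -0.998] yaw 31.8 
 d [-0.563 -0.366  0.74 ] tip [ 522.2 -289.3   81.2] tip r 38.7 az -143.2 lean 42.2 
 F [-3.  -2.  -1.8] [-0.69  0.56 -0.14] w 27.0
[283.86303692  81.69121141]
column profile rows (max over u 284..290): [(30, 70, 65), (36, 70, 64), (42, 124, 83), (48, 214, 181), (54, 215, 197), (60, 215, 175), (66, 216, 194), (72, 215, 198), (78, 216, 180), (84, 216, 204), (90, 217, 214), (96, 122, 58), (102, 216, 97), (108, 218, 104), (114, 221, 106), (120, 222, 106), (126, 220, 103), (132, 199, 60), (138, 198, 62), (144, 135, 63), (150, 133, 65), (156, 133, 62), (162, 136, 66), (168, 136, 66), (174, 134, 62), (180, 44, 32), (186, 40, 33), (192, 42, 32), (198, 50, 33), (204, 39, 33), (210, 42, 34), (216, 39, 31), (222, 39, 32), (228, 40, 34), (234, 40, 32)]
[[173 138 150  99 112 133 119  87 130 167 148 159 157 213 211 212]
 [220 220 217 165 187 199 191 162 206 219 218 216 216 214 215 216]
 [201 207 207 164 188 200 191 164 201 222 220 220 219 220 221 221]
 [226 225 219 167 189 199 192 163 161 181 187 215 216 219 220 220]
 [129 134 131 161 183 188 171 153 131 136 131 125 123 121 119 117]
 [135 134 122 118 129 134 129 120 124 131 132 131 130 131 131 132]
 [123 129 122 119 130 134 128 120 127 132 130 128 126 124 126 129]
 [128 129 118 119 129 133 130 123 112 123 124 130 135 137 137 135]
 [ 37  36  36  40  35  38  40  38  36  36  38  57 106 127 127 127]
 [ 38  38  35  42  38  35  38  39  39  36  34  36  38  31  74 115]
 [ 37  36  41  37  38  42  48  39  40  38  40  32  37  32  32  88]
 [ 36  41  38  39  40  38  42  38  37  37  39  33  38  36  69 121]
 [ 35  36  36  39  37  35  39  40  37  34  37  39  37  36  71 125]
 [ 36  37  41  38  39  40  36  39  38  36  39  35  38  34  36  30]]
```

```bash
cat > tipfind.py <<'E'
from tool import *
def rep(tag,row=None,L=145):
    s,R,p=state(); g=p+R[:,2]*154.7; c=np.array([553.2,-266.1]); h=-R[:2,0]/np.linalg.norm(R[:2,0]); e=g[:2]-c
    rad=e@h; print('t',s['t'],'grasp',g.round(1),'rad',rad.round(1),'lat',(e[0]*h[1]-e[1]*h[0]).round(1),'toolz',R[:,2].round(3),'lean exp',np.degrees(np.arcsin(np.clip((rad-49)/L,-1,1))).round(1),'F',np.round(s['contact_force'],1),'w',round(s['gripper_width'],1))
    f,im=grab('wrist',tag)
    # table tip row vs lean (tool frame)
    for th in range(0,50,4):
        a=np.radians(th); q=proj(f,g+R@np.array([np.sin(a),0,np.cos(a)])*L); print((th,q.round(0).tolist()),end=' ')
    tl=np.degrees(np.arctan2(R[2,0],-R[2,2])); print('\ntool pitch deg (add to tool lean for world lean)',tl.round(2),'roll-ish',np.degrees(np.arctan2(R[2,1],-R[2,2])).round(2))
    v=range(76,250,4)
    for r in v: print(r,' '.join('%3d'%x for x in im[r,268:300:2].max(1)))
    return f,im
E
python3 -c "
from tipfind import *
rep('w13')"
```

```text
t 18.4 grasp [ 441.3 -342.2  189.4] rad 135.2 lat -5.7 toolz [-0.053  0.015 -0.998] lean exp 36.5 F [-3.3 -1.1 -0.1] w 26.9
(0, [281.0, 202.0]) (4, [281.0, 192.0]) (8, [281.0, 181.0]) (12, [281.0, 171.0]) (16, [281.0, 161.0]) (20, [281.0, 150.0]) (24, [281.0, 139.0]) (28, [281.0, 128.0]) (32, [281.0, 117.0]) (36, [281.0, 106.0]) (40, [281.0, 95.0]) (44, [281.0, 83.0]) (48, [281.0, 71.0]) 
tool pitch deg (add to tool lean for world lean) -2.15 roll-ish -2.35
76 211 213 214 204 215 216 195 214 215 215 215 215 215 216 215 215
80 212 212 213 205 216 217 195 212 215 215 215 216 216 216 215 215
84 213 213 202 192 217 217 193 213 216 216 216 217 215 216 216 216
88 214 214 213 188 149 180 201 214 214 215 215 215 216 215 216 217
92 215 213 215 214 214 215 215 215 215 217 216 216 215 216 217 214
96 132 139 150 159 166 182 183 173 156 131 122 124 116 113 120 118
100 165 132 127 125  97  91  97  98  95 126 135 125 132 133 191 199
104 219 220 217 217 151 185 197 184 138 194 217 214 216 219 216 215
108 218 219 219 217 165 189 197 188 154 198 216 215 215 215 215 216
112 221 220 221 217 164 189 200 
[... 1647 characters left out ...]
  37  37  35  34  58
212  36  36  31  39  36  37  37  35  32  37  36  39  35  35  35  90
216  36  39  39  37  35  35  38  36  35  35  37  34  37  35  31 108
220  37  36  39  37  38  34  38  36  39  38  37  38  36  37  33  80
224  35  37  37  39  38  39  40  40  39  38  39  38  35  35  34  30
228  35  37  38  38  39  39  37  39  37  38  36  38  39  36  37  33
232  35  39  39  35  40  39  37  38  38  40  37  38  36  34  37  35
236  34  37  37  42  37  40  36  41  37  42  38  36  34  38  38  36
240  33  39  38  37  36  42  37  37  35  40  36  39  37  38  37  37
244  39  40  33  36  37  38  37  36  37  35  36  38  37  35  34  36
248  35  40  37  40  36  36  37  37  38  36  38  41  34  39  36  36
```

```bash
python3 -c "
from tool import *
f,im=load('w13'); c=np.array([553.2,-266.1]); h=np.array([-.85,-.527])
for r,z in((48,95),(48,103),(0,143),(48,75),(48,50)): print(r,z,proj(f,[*(c+h*r),z]).round(0))
for n,a in(('pin1',165.6),('screw1',-104.4)):
  a=np.radians(a); print(n,proj(f,[c[0]+58*np.cos(a),c[1]+58*np.sin(a),110]).round(0))
im=im[:,:,::-1]
for v in range(0,170,8): print(v,[tuple(int(q) for q in im[v,u]) for u in (200,240,270,280,300,340,400)])
"
```

```text
48 95 [278.  97.]
48 103 [277.  97.]
0 143 [273. -10.]
48 75 [279.  97.]
48 50 [281.  97.]
pin1 [210.  84.]
screw1 [341.  87.]
0 [(243, 217, 172), (156, 156, 158), (83, 84, 85), (86, 86, 87), (61, 61, 63), (202, 201, 203), (211, 145, 100)]
8 [(208, 185, 168), (197, 197, 200), (87, 87, 87), (85, 86, 86), (164, 164, 166), (207, 207, 209), (212, 145, 101)]
16 [(239, 204, 159), (129, 128, 130), (90, 89, 88), (87, 88, 88), (197, 196, 197), (107, 107, 108), (218, 152, 104)]
24 [(240, 205, 147), (201, 199, 202), (170, 169, 172), (175, 175, 176), (68, 67, 68), (206, 205, 207), (216, 149, 104)]
32 [(230, 187, 136), (201, 200, 202), (90, 89, 92), (76, 76, 77), (70, 70, 70), (208, 207, 210), (206, 141, 98)]
40 [(236, 196, 141), (201, 201, 203), (65, 66, 68), (67, 67, 68), (214, 213, 214), (210, 209, 210), (214, 147, 102)]
48 [(243, 214, 153), (200, 198, 201), (133, 133, 134), (206, 204, 206), (214, 213, 213), (211, 211, 213), (214, 147, 102)]
56 [(243, 215, 156), (201, 201, 202), (210, 209, 212), (213, 211, 212), (214, 213, 215), (212, 211, 212), (206, 144, 99)]
64 [(241, 208, 150), (204, 203, 
[... 957 characters left out ...]
, 168), (245, 221, 162), (219, 152, 105), (197, 199, 193), (220, 153, 104), (205, 142, 99), (195, 135, 95)]
136 [(237, 199, 143), (236, 197, 140), (158, 110, 77), (198, 199, 193), (128, 89, 64), (215, 149, 104), (203, 141, 97)]
144 [(244, 218, 158), (223, 177, 127), (125, 90, 65), (132, 132, 129), (120, 86, 60), (219, 153, 106), (198, 137, 96)]
152 [(244, 217, 157), (182, 140, 101), (135, 95, 68), (132, 132, 128), (132, 93, 66), (220, 154, 106), (201, 139, 95)]
160 [(230, 187, 135), (118, 84, 59), (128, 90, 64), (131, 131, 129), (129, 90, 62), (216, 149, 104), (198, 136, 94)]
168 [(180, 140, 102), (128, 90, 64), (126, 90, 63), (132, 132, 128), (129, 92, 65), (209, 145, 100), (207, 144, 100)]
```

Call:
drive_tool:
  moves:
    - {"tx": 9,"ty": 0,"tz": -6,"roll": 0}
    - {"tx": 9,"ty": 0,"tz": -5.5,"roll": 0}
    - {"tx": 9,"ty": 0,"tz": -5,"roll": 0}
    - {"tx": 9,"ty": 0,"tz": -4,"roll": 0}

```text
t: 18.95
position: [481.3, -326.0, 363.5]
orientation: [-2.993, -0.851, 0.079]
contact_force: [-1.9, -2.2, -1.0]
gripper_width: 27.0
```

```bash
python3 -c "
from tipfind import *
rep('w14')" | awk 'NR<4||$1%8==0'
```

```text
t 18.95 grasp [ 472.5 -323.8  209. ] rad 99.0 lat -6.5 toolz [-0.057  0.014 -0.998] lean exp 20.2 F [-1.9 -2.2 -1. ] w 27.0
(0, [281.0, 202.0]) (4, [281.0, 192.0]) (8, [281.0, 181.0]) (12, [281.0, 171.0]) (16, [281.0, 161.0]) (20, [281.0, 150.0]) (24, [281.0, 139.0]) (28, [281.0, 128.0]) (32, [281.0, 117.0]) (36, [281.0, 106.0]) (40, [281.0, 95.0]) (44, [281.0, 83.0]) (48, [281.0, 71.0]) 
tool pitch deg (add to tool lean for world lean) -2.35 roll-ish -2.39
80  88  88  88  89  91  90  89  89  90  90  92  93  90  92  80  68
88  88  88  88  89  89  89  91  91  90  91  88  92  91  91 134 190
96  84  86  88  88  88  88  90  88  88  96 134 168 192 193 172 162
104 166 179 177 180 181 182 180 179 167 142 116 154 207 206 209 210
112 202 205 206 204 209 209 205 198 206 207 208 206 206 207 207 206
120 204 202 204 187 200 207 187 200 207 205 204 205 207 206 205 205
128 201 200 200 199 204 205 190 202 202 202 202 203 204 205 203 203
136 200 198 198 180 182 156 137 117 120 105 138 155 143 164 199 201
144 103 101 102 103 102 103 103 103 104 104 102 103 100 101 100 108
152 114 116 119 123 113 117 1
[... 154 characters left out ...]
 118 116 117 117 121
176 129 125 125 120 110 118 133 136 115 125 127 129 129 130 131 129
184 132 132 134 132 112 120 124 116 109 119 122 123 126 127 129 129
192 127 123 122 121 107 120 122 118 109 126 133 133 130 128 126 124
200 115 107  73  53  40  36  34  38  40  49  85 115 122 123 127 134
208  35  32  33  35  33  34  35  37  38  36  36  35  33  39 104 125
216  36  31  36  38  35  36  34  37  36  35  34  37  37  36  38  90
224  33  31  33  33  34  33  35  35  36  32  34  38  33  35  32  78
232  33  30  33  32  37  34  34  33  35  32  39  34  31  31  57 118
240  40  33  36  35  37  36  31  34  33  32  35  36  34  34  36  37
248  34  35  34  34  36  31  38  39  35  35  37  35  37  37  33  32
```

Call:
drive_tool:
  moves:
    - {"tx": 9,"ty": 0,"tz": -3.4,"roll": 0}
    - {"tx": 9,"ty": 0,"tz": -3,"roll": 0}
    - {"tx": 9,"ty": 0,"tz": -2.5,"roll": 0}
    - {"tx": 8,"ty": 0,"tz": -1.8,"roll": 0}

```text
t: 19.5
position: [514.2, -305.6, 373.0]
orientation: [-2.992, -0.851, 0.079]
contact_force: [-2.0, -2.8, -1.1]
gripper_width: 26.9
```

```bash
python3 -c "
from tipfind import *
rep('w15')" | awk 'NR<4||$1%8==0'
```

```text
t 19.5 grasp [ 505.4 -303.2  218.5] rad 60.2 lat -6.3 toolz [-0.057  0.015 -0.998] lean exp 4.4 F [-2.  -2.8 -1.1] w 26.9
(0, [281.0, 202.0]) (4, [281.0, 192.0]) (8, [281.0, 181.0]) (12, [281.0, 171.0]) (16, [281.0, 161.0]) (20, [281.0, 150.0]) (24, [281.0, 139.0]) (28, [281.0, 128.0]) (32, [281.0, 117.0]) (36, [281.0, 106.0]) (40, [281.0, 95.0]) (44, [281.0, 83.0]) (48, [281.0, 71.0]) 
tool pitch deg (add to tool lean for world lean) -2.31 roll-ish -2.46
80 204 202 204 202 203 205 206 206 205 206 205 208 205 207 207 207
88 200 201 202 203 191 187 206 199 193 204 204 206 205 204 205 206
96 198 201 199 200 202 203 206 199 194 203 204 204 203 204 203 204
104 198 198 197 200 190 189 203 200 193 204 201 202 203 201 202 202
112 170 132 118 121 138 127 107  96  90  94 107 153 195 202 201 201
120 107  95  85  82  80  82  85  84  95 119 160 180 192 185 142 120
128  77  78  78  78  80  80  79  80  80  80  80  80  78  84 155 181
136  77  74  78  60  55  52  43  49  46  48  54  42  58  76  70  84
144  36  35  34  37  34  36  36  35  35  39  35  37  38  50  69  74
152  76  76  77  76  70  66  65
[... 152 characters left out ...]
  98  98  99  99  98
176  99  98  98  98  99  98  97  96  97  98  98  97  96  98  97  97
184  97  98  97  98  97  95  94  95  97  98  98  99  98  96 100  97
192 121 119 116 114  98  97  97  98  97 104 109 112 115 117 121 122
200 117 121 122 121 100 104 105 103 108 126 125 119 115 112 111 112
208 129 128 126 123 104 102 106 103 105 124 124 122 123 124 124 127
216 165 123 118 122 102 102 105 104 107 124 124 122 117 117 129 141
224 197 198 113  51  36  30  33  36  36  56  91 120 127 127 126 124
232  32  31  32  31  35  36  35  34  33  32  31  35  30  65 118 119
240  31  35  32  31  29  29  31  34  32  35  34  35  31  31  45 169
248  28  31  33  32  30  36  33  34  32  32  29  31  30  28  59 186
```

Call:
drive_tool:
  moves:
    - {"tx": 5,"ty": 0,"tz": -0.8,"roll": 0}
    - {"tx": -12,"ty": 0,"tz": 0,"roll": 0}
    - {"tx": -12,"ty": 0,"tz": -5,"roll": 0}
    - {"tx": 0,"ty": 0,"tz": -20,"roll": 0}
    - {"tx": 0,"ty": 0,"tz": -35,"roll": 0}
    - {"tx": 0,"ty": 0,"tz": 0,"roll": 0}
    - {"tx": 0,"ty": 0,"tz": 0,"roll": 0}
  grip_force: 40

```text
t: 20.42
position: [500.2, -317.0, 437.5]
orientation: [-2.991, -0.845, 0.061]
contact_force: [0.3, 0.4, -0.4]
gripper_width: 27.1
```

```bash
python3 -c "
from tipfind import *
rep('w16'); grab('scene','s16'); grab('top','t16')
f,im=load('w16'); im=im[:,:,::-1]
print([[tuple(int(q) for q in im[v,u]) for u in range(268,300,4)] for v in range(176,232,4)])" | awk 'NR<4||$1>140'
```

```text
t 20.425 grasp [ 493.  -313.8  283. ] rad 76.3 lat -9.1 toolz [-0.047  0.021 -0.999] lean exp 10.8 F [ 0.3  0.4 -0.4] w 27.1
(0, [281.0, 202.0]) (4, [281.0, 192.0]) (8, [281.0, 181.0]) (12, [281.0, 171.0]) (16, [281.0, 161.0]) (20, [281.0, 150.0]) (24, [281.0, 139.0]) (28, [281.0, 128.0]) (32, [281.0, 117.0]) (36, [281.0, 106.0]) (40, [281.0, 95.0]) (44, [281.0, 83.0]) (48, [281.0, 71.0]) 
tool pitch deg (add to tool lean for world lean) -1.65 roll-ish -2.42
144  98  98 100  98  99  98  98  95  98  98  97  98  99 100  99  97
148  98  97  99  98  97  97  97  97  99  98  98  98  97  98 100  99
152 100  97  97  99  97  98  97  99  99  98  98  98  97  99 101  96
156 100 100 100  99 100  98  97  99  99  99 100  98  98 101  98  99
160 107 107 108 108 106 104 100 101 104 109 113 114 116 119 119 119
164 119 115 111 109 112 116 121 121 124 124 124 123 121 121 123 122
168 126 128 126 122 116 113 112 111 116 119 122 122 122 124 123 122
172 122 122 123 124 126 127 124 118 113 111 111 116 119 121 122 123
176 119 121 121 122 123 122 123 125 125 125 119 115 110 111 114 116
180 127 123 118 116 120 1
[... 2222 characters left out ...]
88), (103, 105, 102), (102, 86, 75), (118, 81, 58), (121, 86, 61), (118, 83, 60)], [(192, 134, 92), (192, 133, 92), (102, 96, 90), (102, 103, 101), (104, 88, 77), (114, 80, 58), (111, 78, 57), (116, 82, 59)], [(130, 90, 64), (110, 79, 55), (99, 95, 91), (101, 102, 100), (107, 91, 82), (122, 86, 62), (118, 83, 59), (111, 78, 55)], [(119, 85, 60), (123, 86, 59), (97, 94, 90), (103, 103, 102), (101, 91, 83), (124, 88, 63), (126, 89, 63), (123, 88, 64)], [(116, 82, 59), (118, 84, 59), (99, 97, 92), (102, 104, 101), (120, 102, 90), (122, 85, 61), (121, 86, 62), (180, 124, 86)], [(126, 89, 62), (79, 58, 43), (42, 43, 41), (28, 30, 33), (47, 41, 37), (178, 123, 87), (194, 134, 93), (194, 133, 92)]]
```

```bash
cat > fin.py <<'E'
from tool import *
def fin(row_lean=2.8,L=145,tgt=(538.8,-322.3,120)):
    s,R,p=state(); g=p+R[:,2]*154.7; a=np.radians(row_lean); D=R@np.array([np.sin(a),0,np.cos(a)]); t=g+D*L
    print('t',s['t'],'tip',t.round(1),'lean',np.degrees(np.arccos(-D[2])).round(2),'shift',(R.T@(np.array(tgt)-t)).round(1),'F',np.round(s['contact_force'],1),'w',round(s['gripper_width'],1),'speed',np.abs(s['qd']).max().round(3))
    return g,D,t,R
E
python3 -c "
from fin import *
g,D,t,R=fin()
f,im=load('s16')
for L in(100,130,139,145,151): print(L,proj(f,g+D*L).round(1))
c=proj(f,g+D*120)
for k in range(100,162,3):
  q=proj(f,g+D*k); r=int(round(q[1])); u=int(round(q[0])); print(k,r,u,[int(x) for x in im[r,u-8:u+9].max(1)])
"
```

```text
t 20.575 tip [ 492.3 -307.   137.8] lean 2.69 shift [32.  38.1 15.3] F [-0.8  0.2 -0.4] w 27.1 speed 0.008
100 [235.5 111.6]
130 [236.3 121.9]
139 [236.5 124.9]
145 [236.6 126.9]
151 [236.8 128.9]
100 112 236 [179, 178, 180, 181, 183, 182, 168, 136, 129, 149, 166, 172, 171, 169, 173, 177, 176]
103 113 236 [176, 176, 178, 179, 181, 181, 166, 139, 129, 149, 173, 175, 170, 168, 170, 174, 174]
106 114 236 [173, 177, 177, 178, 181, 179, 166, 140, 126, 149, 173, 178, 175, 170, 170, 173, 173]
109 115 236 [170, 172, 175, 178, 177, 175, 165, 141, 129, 151, 177, 180, 177, 175, 172, 172, 171]
112 116 236 [166, 170, 172, 176, 176, 178, 165, 136, 129, 153, 178, 184, 180, 180, 176, 174, 172]
115 117 236 [165, 170, 171, 174, 175, 176, 163, 138, 130, 152, 178, 185, 181, 180, 178, 175, 173]
118 118 236 [165, 166, 168, 170, 175, 174, 163, 139, 129, 148, 173, 182, 185, 181, 181, 177, 177]
121 119 236 [161, 163, 168, 169, 172, 171, 162, 142, 127, 142, 165, 180, 182, 183, 182, 182, 178]
124 120 236 [160, 161, 164, 166, 170, 170, 161, 139, 124, 138, 163, 177, 181, 182, 183, 183, 181]
127 121 236 [158, 161
[... 454 characters left out ...]
180, 177, 180]
142 126 237 [164, 162, 162, 160, 161, 164, 166, 168, 169, 172, 174, 173, 175, 176, 178, 178, 179]
145 127 237 [168, 166, 163, 160, 161, 161, 163, 167, 167, 168, 171, 172, 174, 175, 178, 178, 179]
148 128 237 [170, 168, 166, 164, 161, 161, 161, 163, 167, 167, 171, 172, 172, 175, 178, 178, 179]
151 129 237 [171, 171, 169, 166, 162, 160, 159, 163, 165, 167, 168, 171, 173, 174, 174, 175, 177]
154 130 237 [171, 171, 169, 170, 167, 165, 161, 162, 162, 163, 167, 170, 172, 172, 175, 174, 176]
157 131 237 [170, 170, 171, 171, 169, 168, 163, 163, 161, 161, 165, 167, 170, 173, 173, 175, 175]
160 132 237 [168, 170, 170, 169, 170, 171, 168, 162, 162, 163, 162, 167, 169, 171, 173, 175, 174]
```

Call:
drive_tool:
  moves:
    - {"tx": 16,"ty": 19,"tz": 0,"roll": 0}
    - {"tx": 15,"ty": 18,"tz": 0,"roll": 0}
    - {"tx": 0,"ty": 0,"tz": 8,"roll": 0}
    - {"tx": 0,"ty": 0,"tz": 0,"roll": 0}
    - {"tx": 0,"ty": 0,"tz": 0,"roll": 0}

```text
t: 21.2
position: [544.5, -331.1, 420.4]
orientation: [-2.982, -0.843, 0.072]
contact_force: [-0.4, 0.3, -0.3]
gripper_width: 26.8
```

```bash
python3 -c "
from fin import *
fin(L=138)"
```

```text
t 21.2 tip [ 533.8 -319.5  128.2] lean 3.16 shift [3.1 5.4 7.8] F [-0.4  0.3 -0.3] w 26.8 speed 0.022
```

Call:
drive_tool:
  moves:
    - {"tx": 3,"ty": 5.4,"tz": 3,"roll": 0}
    - {"tx": 0,"ty": 0,"tz": 3,"roll": 0}
    - {"tx": 0,"ty": 0,"tz": 0,"roll": 0}
    - {"tx": 0,"ty": 0,"tz": 0,"roll": 0}

```text
t: 21.7
position: [549.1, -334.0, 414.1]
orientation: [-2.982, -0.842, 0.072]
contact_force: [0.0, -0.2, -0.2]
gripper_width: 26.8
```

```bash
python3 -c "
from fin import *
g,D,t,R=fin(L=138)
f,im=grab('wrist','w17'); g2,ig=grab('scene','s17')
fin(L=138)
print('wrist tip px',proj(f,t),'screw',proj(f,[538.8,-322.3,108]))
for v in range(160,232,4): print(v,' '.join('%3d'%x for x in im[v,256:310:2].max(1)))
print('scene tip',proj(g2,t),'screw',proj(g2,[538.8,-322.3,108]))
c=proj(g2,t).astype(int)
for v in range(c[1]-18,c[1]+16,2): print(v,c[0]-14,' '.join('%3d'%x for x in ig[v,c[0]-14:c[0]+15].max(1)))
"
```

```text
t 21.7 tip [ 538.3 -322.4  121.9] lean 3.15 shift [0.5 0.2 1.8] F [ 0.  -0.2 -0.2] w 26.8 speed 0.005
t 21.8 tip [ 538.4 -322.4  121.9] lean 3.15 shift [0.5 0.2 1.9] F [ 0.3  1.2 -0.7] w 26.9 speed 0.004
wrist tip px [280.59525456 197.15051932] screw [281.45236334 192.25030387]
160  99  97  98  99 100 100  99 100 100 101 100 100  99  99 100  98  96 105 108 110 109 111 118 118 118 119 119
164  98 101  99 100  97 100  98 100  98  99  99  99  98  99  98 100 102 110 108 109 110 109 109 108 110 116 118
168 100 100  97 100 100  99  99  99  99  98 100  99  98 101  99  83 103 112 112 112 110 108 107 108 112 110 109
172  99 100 100  99  98  98  96  98  98 100  98  98  99  99  69  31  26  32  78 111 112 111 112 110 108 107 109
176  97  99  99  98 100 100  99  99  98  99  99  99  97  67  42  41  32  33  31  69 112 111 111 112 110 113 112
180  99 100  98  99  99  99  97 100  98  99  98 100 100 100 101 103  95  82  57  62 111 114 114 112 113 111 111
184  97 100 100  99  98  99  99  98 101 101  99 101 101  99 100 100 102 101  98  81 106 112 112 113 114 112 113
188  99  97 101 101 101  98  98  88 1
[... 2674 characters left out ...]
 180 173 164 153 148 130 110  97  95  96  96  96  95  99 102 115 134 158 171 176
140 204 177 176 175 174 171 171 174 174 177 171 151 120 112 124 122 105  92  89  95  95  95 100  95  96 105 120 141 155 170
142 204 172 174 175 178 177 176 174 172 171 164 136 107  99 111 121 118 112 112 111 107 107 114 117 120 118 114 115 135 154
144 204 172 172 172 177 177 178 179 174 165 151 129 107  95  91  96  98 107 108 114 111 111 110 109 107  99  91  88  89  97
146 204 169 169 172 172 171 168 160 139 117 101  96  93  96  93  94  96  96 101  99  98 101  99  95  97  94  91  88  91  92
148 204 166 169 167 163 142 118  99  96  92  98  97  98  95  94  92  96 101 100 100 100  99 100  99  98  95  88  89  88  96
```

```bash
python3 -c "
from fin import *
fin(L=138); print(robot.job_done())"
```

```text
t 21.8 tip [ 538.4 -322.4  121.9] lean 3.15 shift [0.5 0.2 1.9] F [ 0.3  1.2 -0.7] w 26.9 speed 0.004
the job is handed in; nothing more can be done
None
```

I put the cover on the pump, drew the long screwdriver out of the stand and turned it upright, then handed the job in at 21.8 s. I was still holding the driver over one of the cover's screws. The job gave no verdict.

- **Cover:** I lowered it over both pins and let go. A close look showed both pins in their holes and both screws on their predicted marks. I did not view it again after using the driver. Pixel values in the last pictures put the screw under the tip where I expected it.
- **Turning the driver upright:** The moves cannot tilt the tool, so I pressed the driver's tip lightly (about 3 N) against the side of the pump and let it swing upright in the fingers. I then backed it off and moved it over the screw.
- **Final driver pose:** My last estimate has it about 3 degrees (0.055 rad) off upright and about 1–2 mm from the screw's axis. The tip is about 14 mm above the head, and the arm is nearly still with no contact force.

**Disagreement:** the tip's distance from the grip came out at about 145 mm in the wrist camera and about 136 mm in the scene camera. I used 138 mm. Either value keeps the tip inside the allowed height. The tool had also picked up about 0.06 rad of tilt from the moves, which I allowed for in the figures. I did not measure the bystanders again at the end.

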